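# Load and lock the balance chamber of a demo racket

## Robot

A 6-joint arm with a two-finger parallel gripper is mounted at the origin on the work surface. World frame = base frame: x ahead of the robot, y to its left, z up, the work surface at z = 0. Lengths are in mm, angles in degrees, forces in N, time in s.
With the tool pointing down it reaches from about 300 to 850 mm from the base axis. Payload 4.2 kg.
Tool frame: the origin (TCP) lies midway between the tips of the shut fingers; the grasp point (between the pads) lies 19 mm behind it (env.grasp_offset is the distance from the TCP to the grasp point, in mm); z points along the fingers, y is the direction in which the jaws open and shut (so a half turn about z gives the same grasp; the last joint's range is limited). The gripper opens to 91 mm and grips with 3 to 60 N. Pads are 32 mm wide; open, the fingers measure 118 mm over their backs; the gripper's body (76 mm by 178 mm) begins 60 mm behind the grasp point.
Start: joints at [-64.63, 18.312, 89.639, -0, 72.044, -1.146], TCP at [256.717, -514.528, 213.976] pointing down, gripper open.
Joint ranges: [-177.97, 177.97], [-48.28, 115.42], [12.27, 149.76], [-77.06, 257.06], [2.81, 150.46], [-146.56, 146.56]. Speed limits (degrees/s): [147.25, 147.25, 180, 180, 180, 180].

## Interface

Orientations are given as [roll, pitch, yaw] about the fixed x, y, z axes, in that order (R = Rz(yaw) Ry(pitch) Rx(roll)).
In Python, from workcell import state, grab_frame, camera_info, workorder, env gives the robot as it stands.
- The arm moves only by the shell command python3 -m creep 'ROWS' [FORCE]. ROWS is JSON, a list of rows, each an object of numbers: "dx", "dy", "dz": the shift along the tool's x, y, z in m; "yaw": the turn about the tool's z in degrees; "hand": the finger opening in m, from 0 to 0.0912. A call has 1 to 10 rows; each row is the pose to reach, as a shift and turn from the pose commanded when the call began, along the tool's axes at that moment; what a row does not reach only later rows make up. A row lasts 1/10 s, in which the tool goes at most 50 mm and 8.59 degrees, less where a joint would pass 70% of its speed; a pose out of reach is approached as far as the arm can. A call with a gripper value outside its range is refused whole. The fingers move at their own pace and stop on an object; FORCE is the grip in N (left out, the last holds). Time passes only in rows, so rows that repeat a pose let the fingers close. It gives the time, the measured TCP pose, the force and the opening at its end, in the units of the state.
- state(): the state, without advancing time (a new reading comes with each control period).
- grab_frame(name): name is "side" or "top" or "wrist"; returns the picture (420x560x3 uint8, red, green, blue); there is no depth.
- camera_info(name): a dict with "K" (3x3 intrinsics, pixels), "dist_coeffs" ([k1, k2, p1, p2, k3] as OpenCV has them; the pictures are not rectified), "eye" and "orientation" of the camera in the world. Camera axes: x right, y up, looking along -z (the intrinsics and any distortion apply to the point x, -y, -z); pixel columns grow to the right and rows downward; lengths in mm; the calibration is good to about 2 mm. A picture is of the moment at which its call begins: read the wrist's pose just before it. camera_info takes no time and is no camera call; for the wrist camera it gives the pose at the moment of the call.
- workorder.job_done(): hands the job in, once; it reports no verdict.
The state is a dict: "time_s": time; "qpos": joint angles; "qvel": joint speeds; "effort": joint torques, N m; "ee_pos": TCP position; "ee_rot": TCP orientation; "force": force on the tool from outside, world axes, zero at the start; "torque": the same for the moment, N m; "gripper_width": finger opening in mm.
Only numpy, scipy, OpenCV 4.12 (cv2) and the standard library are available. Lean on these libraries where they do the work, as an engineer would, in place of code of your own. Each camera call takes 0.05 s, during which the arm holds its last target. There are 200 camera calls.

## Task

Set up the demo racket's balance: take every brass weight there is in the wooden pocket tray and lay it in the open chamber in the racket's head, side by side on its floor. Then slide the clear cover fully home over the chamber, and only then, with the square socket key and not with the fingers, turn each of the four captive screws a quarter turn clockwise to its stop, so that its tongue points over the cover. Finally stand the key upright on its round rubber pad again, leaving the other things on the counter where they are.

Things in the scene. Friction and masses are not known exactly. Their poses are not given: they have to be found in the camera images.
- chamber (a point): centre of the floor of the open chamber in the head of a fixed padel racket (455 mm long, oval head 280 x 260 mm, ebony edge, upper face 45 mm above the counter). The racket's axes: x along it towards the tip, away from the handle, z up. Floor 21 mm above the counter, 50 mm from the head's centre towards the tip. Inside 84 mm along x, 112 mm along y, 24 mm deep, upright walls.
- cover (a joint): slide of the clear cover plate (100 x 126 mm, 4 mm thick, lying on the racket's face) along the racket's +x, in m: about 0 = chamber open, 0.092 = fully home at its stop over the chamber. Stays where it is left; about 2.5 N moves it.
- cover_tab (a point): top centre of the cover's upright aluminium grip tab: 12 mm thick along the racket's x, 44 mm long along y, 22 mm tall above the cover plate (so its top is 71 mm above the counter). Moves with the cover; at the cover's handle-side end.
- screw_a (a joint): angle of the captive quarter-turn screw on the racket's +y side, nearer the handle, rad, growing clockwise seen from above: starts near 0 (unlocked, tongue along the cover's edge), stop at 1.60 (locked, tongue over the cover). Stays where it is left; about 0.1 N m turns it.
- screw_b (a joint): angle of the captive quarter-turn screw on the racket's +y side, nearer the tip, rad, growing clockwise seen from above: starts near 0 (unlocked, tongue along the cover's edge), stop at 1.60 (locked, tongue over the cover). Stays where it is left; about 0.1 N m turns it.
- screw_c (a joint): angle of the captive quarter-turn screw on the racket's -y side, nearer the handle, rad, growing clockwise seen from above: starts near 0 (unlocked, tongue along the cover's edge), stop at 1.60 (locked, tongue over the cover). Stays where it is left; about 0.1 N m turns it.
- screw_d (a joint): angle of the captive quarter-turn screw on the racket's -y side, nearer the tip, rad, growing clockwise seen from above: starts near 0 (unlocked, tongue along the cover's edge), stop at 1.60 (locked, tongue over the cover). Stays where it is left; about 0.1 N m turns it.
- screw_a_head (a point): top centre of that screw's square brass head, 20.5 mm above the racket's face (65.5 mm above the counter); turns with the screw, x axis along its tongue, x and y square to the head's faces. Head 16 x 16 mm, its top 4 mm tapered to 11 mm; under it, from 0 to 7.5 mm above the racket's face, a 23 mm round collar with a 26 mm long tongue.
- screw_b_head (a point): top centre of that screw's square brass head, 20.5 mm above the racket's face (65.5 mm above the counter); turns with the screw, x axis along its tongue, x and y square to the head's faces. Head 16 x 16 mm, its top 4 mm tapered to 11 mm; under it, from 0 to 7.5 mm above the racket's face, a 23 mm round collar with a 26 mm long tongue.
- screw_c_head (a point): top centre of that screw's square brass head, 20.5 mm above the racket's face (65.5 mm above the counter); turns with the screw, x axis along its tongue, x and y square to the head's faces. Head 16 x 16 mm, its top 4 mm tapered to 11 mm; under it, from 0 to 7.5 mm above the racket's face, a 23 mm round collar with a 26 mm long tongue.
- screw_d_head (a point): top centre of that screw's square brass head, 20.5 mm above the racket's face (65.5 mm above the counter); turns with the screw, x axis along its tongue, x and y square to the head's faces. Head 16 x 16 mm, its top 4 mm tapered to 11 mm; under it, from 0 to 7.5 mm above the racket's face, a 23 mm round collar with a 26 mm long tongue.
- key: loose T-handled socket key standing upright, 94 mm tall, 0.3 kg. Origin: centre of its underside, z up. Steel socket 36 x 36 mm, 34 mm tall, with a square bore open below, 18.2 mm wide and 20 mm deep, walls along x and y; round neck 16 mm to 60 mm; black grip bar from 60 to 94 mm high, 46 mm long along x and 20 mm thick along y.
- pad: fixed round black rubber pad, 90 mm across, 3 mm thick, where the key is kept. Origin: centre of its underside, on the counter.
- tray: fixed wooden pocket tray 166 x 62 x 14 mm with four square pockets in a row along x (at -57, -19, 19, 57 mm), 25 mm wide and 6 mm deep. Origin: centre of its underside.
- weight1: brass balance weight, a plain upright cylinder 22 mm across and 20 mm tall, 65 g, origin at the centre of its underside; in a pocket of the tray (its underside 8 mm above the counter), or absent.
- weight2: brass balance weight, a plain upright cylinder 22 mm across and 20 mm tall, 65 g, origin at the centre of its underside; in a pocket of the tray (its underside 8 mm above the counter), or absent.
- weight3: brass balance weight, a plain upright cylinder 22 mm across and 20 mm tall, 65 g, origin at the centre of its underside; in a pocket of the tray (its underside 8 mm above the counter), or absent.
- weight4: brass balance weight, a plain upright cylinder 22 mm across and 20 mm tall, 65 g, origin at the centre of its underside; in a pocket of the tray (its underside 8 mm above the counter), or absent.
- roller: red plastic hand roller, 180 mm long, lying; leave alone. Origin below the roller's middle.
- file: brass edge file with wooden handle, 215 mm long, lying; leave alone.
- beech_peg: turned beech storage peg standing upright, 70 mm tall, 44 mm foot; leave alone.
- small_paddle: table tennis paddle lying flat, 250 mm long; leave alone. Origin near its throat; its x axis points to the blade.
- edge_tape: roll of edge tape lying flat, 64 mm across, 18 mm tall; leave alone.
- glue: white glue bottle standing, 44 mm across, 95 mm tall; leave alone.
Not all that is in view belongs to the job. There is more than one size of the key; the one meant has the size given above. Several things look just like the pad: the one meant starts nearest to the robot's base.

How it is judged:
By the outcome, as a careful person would: the job done as asked, in the order asked, and still so for the second after the job is handed in, with the robot touching nothing.
Of weight1, weight2, weight3, weight4 only 2 to 4 are there at a start; the rules pass over those that are not, and their reading is None.
At some moment in a run one of weight1, weight2, weight3, weight4 may be knocked a few centimetres aside while the robot is not near it.
It also fails if it takes over 202 s, if anything falls off the work surface, if the arm or the gripper's body presses on something with over 40 N, if the wrist force passes 120 N, or if a joint passes its speed limit or range.

## Working session

There is one attempt and no reset: what is moved stays moved. The work goes in short steps, Python scripts to look and compute and a shell command to move; the robot and the scene stay as the last step left them, time stands still between calls to the robot, and variables do not carry over. Pictures are saved under pics/ and viewed, on a budget of 14 in all, crops included, one or two more only if the job needs it, and the job is handed in when it is done.

```bash
ls; mkdir -p pics; cat > h.py <<'E'
import numpy as np, cv2
from scipy.spatial.transform import Rotation as R
from workcell import state, grab_frame, camera_info, workorder, env
def cam(n):
    c=camera_info(n); return c
def rot(o):
    o=np.array(o,float)
    return o if o.shape==(3,3) else R.from_euler('xyz',o,degrees=True).as_matrix()
def ray(c,uv):
    p=cv2.undistortPoints(np.array(uv,float).reshape(-1,1,2),np.array(c['K'],float),np.array(c['dist_coeffs'],float)).reshape(-1,2)
    d=np.c_[p[:,0],-p[:,1],-np.ones(len(p))]
    return np.array(c['eye'],float),d@rot(c['orientation']).T
def plane(c,uv,z):
    e,d=ray(c,uv); t=(z-e[2])/d[:,2]; return e+d*t[:,None]
def proj(c,P):
    q=(np.array(P,float).reshape(-1,3)-np.array(c['eye'],float))@rot(c['orientation'])
    q=q*[1,-1,-1]
    return cv2.projectPoints(q,np.zeros(3),np.zeros(3),np.array(c['K'],float),np.array(c['dist_coeffs'],float))[0].reshape(-1,2)
def snap(n,f,crop=None,s=1):
    c=cam(n); im=grab_frame(n); np.save(f'pics/{f}.npy',im)
    b=im[...,::-1]
    if crop: b=b[crop[1]:crop[3],crop[0]:crop[2]]
    cv2.imwrite(f'pics/{f}.png',cv2.resize(b,None,fx=s,fy=s,interpolation=cv2.INTER_CUBIC)); return c,im
E
python3 -c "
from h import *
for n in ['top','side','wrist']:
    c,im=snap(n,n+'0',s=1.4); print(n,c)
print(state())"
```

```text
pics
top {'K': array([[400.92728771,   0.        , 280.10044501],
       [  0.        , 400.92728771, 215.70092521],
       [  0.        ,   0.        ,   1.        ]]), 'dist_coeffs': array([-0.0896655,  0.       ,  0.       ,  0.       ,  0.       ]), 'eye': array([ 317.90416854,   33.31872836, 1207.67999167]), 'orientation': array([ 13.34176489,  -0.22859343, -90.09313909])}
side {'K': array([[432.45172368,   0.        , 285.63904522],
       [  0.        , 432.45172368, 210.92499531],
       [  0.        ,   0.        ,   1.        ]]), 'dist_coeffs': array([-0.02929458,  0.        ,  0.        ,  0.        ,  0.        ]), 'eye': array([ 273.04786357, -697.78228976,  923.07232016]), 'orientation': array([ 43.58787715,  -1.13803101, -20.76323137])}
wrist {'K': array([[365.25470408,   0.        , 278.5290941 ],
       [  0.        , 365.25470408, 210.91731093],
       [  0.        ,   0.        ,   1.        ]]), 'dist_coeffs': array([0.03088546, 0.        , 0.        , 0.        , 0.        ]), 'eye': array([ 320.62575548, -481.47839844,  384.17220707]), 'orientation': array([-15.01970205,   0.10134567, -63.47585916])}
{'time_s': 0.15, 'qpos': array([-6.46290969e+01,  1.83413119e+01,  8.96909846e+01, -1.07095705e-03,
        7.20406777e+01, -1.14803090e+00]), 'qvel': array([-0.04097384, -0.13513799, -0.21651516, -0.00399063, -0.06241994,
       -0.01472243]), 'effort': array([ 2.47661501e-04, -4.12775767e+01, -2.32154095e+01,  7.27346493e-02,
        4.33520554e-02, -9.94824950e-05]), 'ee_pos': array([ 256.55173103, -514.18022348,  213.32829475]), 'ee_rot': array([-1.79927020e+02, -4.43930658e-04,  2.65192646e+01]), 'force': array([-0.8030358 , -0.37112175, -0.34726129]), 'torque': array([ 0.03572495, -0.01910862, -0.01527693]), 'gripper_width': 90.98789589165149}
```

View pics/top0.png

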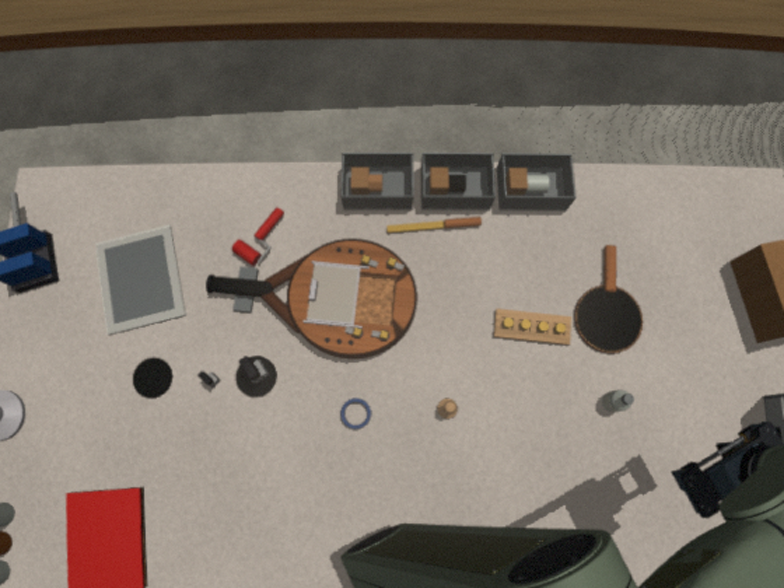

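View pics/side0.png

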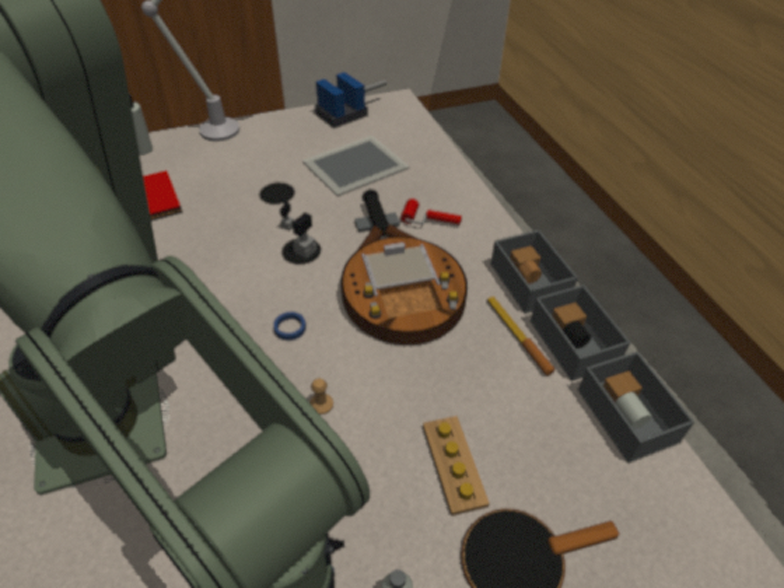

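The top view (1.4x) shows the racket head at (352,298) with its handle pointing left, screws at (366,260), (394,264), (356,331) and (382,336), and the tab at (313,288). The tray has four weights at (509..561, 323..328). The big key stands on a pad at (257,372), a smaller key is at (208,380), and a look-alike pad is at (152,378).

```bash
cat > m.py <<'E'
from h import *
for n in ['top','side']:
    im=np.load(f'pics/{n}0.npy'); c=cam(n)
    hsv=cv2.cvtColor(im,cv2.COLOR_RGB2HSV)
    m=cv2.inRange(hsv,(20,130,90),(34,255,255))
    k,l,st,ce=cv2.connectedComponentsWithStats(m)
    for s,q in zip(st[1:],ce[1:]):
        if s[4]>=12: print(n,'brass',s[4],q.round(1),'z28',plane(c,q,28)[0].round(1),'z65',plane(c,q,65.5)[0].round(1))
im=np.load('pics/top0.npy');c=cam('top')
dark=cv2.inRange(cv2.cvtColor(im,cv2.COLOR_RGB2GRAY),0,45)
k,l,st,ce=cv2.connectedComponentsWithStats(dark)
for s,q in zip(st[1:],ce[1:]):
    if s[4]>=30 : print('dark',s,q.round(1),plane(c,q,3)[0].round(1), plane(c,q,94)[0].round(1))
for p,z in [((313,288),71),((208,285),30),((352,298),45)]: print(p,plane(c,np.array(p)/1.4,z).round(1))
E
python3 m.py
```

```text
top brass 144 [296.8 161.7] z28 [771.2 -24.4  28. ] z65 [756.8 -22.5  65.5]
top brass 16 [261.1 184.8] z28 [695.5  86.7  28. ] z65 [683.5  85.   65.5]
top brass 19 [279.6 186.5] z28 [690.1  29.5  28. ] z65 [678.3  29.6  65.5]
top brass 32 [362.7 230. ] z28 [ 553.2 -220.5   28. ] z65 [ 545.7 -212.4   65.5]
top brass 32 [375.3 231.2] z28 [ 549.5 -258.8   28. ] z65 [ 542.1 -249.5   65.5]
top brass 31 [387.5 232.6] z28 [ 544.9 -295.8   28. ] z65 [ 537.7 -285.3   65.5]
top brass 28 [399.9 233.7] z28 [ 541.6 -333.6   28. ] z65 [ 534.5 -322.    65.5]
top brass 19 [254.9 236.8] z28 [532.8 103.4  28. ] z65 [526.  101.2  65.5]
top brass 18 [274.1 238.7] z28 [527.2  46.1  28. ] z65 [520.6  45.7  65.5]
side brass 18 [317.2 196.5] z28 [700.7 116.4  28. ] z65 [682.8  82.2  65.5]
side brass 19 [262.9 205.6] z28 [537.5 134.8  28. ] z65 [526.4  99.9  65.5]
side brass 24 [323.3 210.1] z28 [694.8  59.3  28. ] z65 [677.2  27.5  65.5]
side brass 188 [361.8 227.6] z28 [768. -38.  28.] z65 [747.2 -65.7  65.5]
side brass 23 [267.8 220.3] z28 [531.8  75.5  28. ] z65 [521.   43.1  65.5]
side brass 62 [317.3 3
[... 1321 characters left out ...]
400.2  94. ]
dark [ 457  301  103  119 4534] [517.9 355.7] [ 173.2 -681.7    3. ] [ 184.1 -627.7   94. ]
dark [100 349   4  70 107] [101.4 383.2] [104.6 547.2   3. ] [120.7 508.4  94. ]
dark [546 371  14  11  34] [552.9 375.2] [ 110.6 -790.5    3. ] [ 126.3 -728.3   94. ]
dark [248 376  37  20 173] [265.5 385.3] [106.9  70.4   3. ] [122.8  67.6  94. ]
dark [ 248  378  187   42 4983] [346.6 396.5] [  74.4 -160.6    3. ] [  92.8 -145.9   94. ]
dark [  0 380   8  16  93] [  2.8 387.6] [ 77.7 855.4   3. ] [ 95.8 793.3  94. ]
dark [250 411  25   9  41] [262.5 416. ] [23.2 78.6  3. ] [45.5 75.2 94. ]
(313, 288) [[617.7 194.2  71. ]]
(208, 285) [[635.7 431.5  30. ]]
(352, 298) [[602.4 113.8  45. ]]
```

```bash
cat >> h.py <<'E'
def go(x,y,z,yaw,base=None):
    "tool-axis deltas (m, deg) from the present pose (or base=(x,y,z,yaw)) to the target"
    if base is None:
        s=state(); base=(*s['ee_pos'],s['ee_rot'][2])
    a=np.radians(base[3]); d=np.array([x,y,z])-np.array(base[:3])
    w=(yaw-base[3]+180)%360-180
    print('dx %.4f dy %.4f dz %.4f yaw %.1f'%((d[0]*np.cos(a)+d[1]*np.sin(a))/1e3,(d[0]*np.sin(a)-d[1]*np.cos(a))/1e3,-d[2]/1e3,-w))
def st():
    s=state(); print('t %.2f'%s['time_s'],'pos',s['ee_pos'].round(1),'rot',s['ee_rot'].round(1),'F',s['force'].round(1),'T',s['torque'].round(2),'w %.1f'%s['gripper_width'])
E
python3 -c "
from h import *
go(547,-278,160,84)"
python3 -m creep '[{"dx":0.365,"dy":-0.082,"dz":0.054,"yaw":-57.6,"hand":0.04},{"dx":0.365,"dy":-0.082,"dz":0.054,"yaw":-57.6,"hand":0.04},{"dx":0.365,"dy":-0.082,"dz":0.054,"yaw":-57.6,"hand":0.04},{"dx":0.365,"dy":-0.082,"dz":0.054,"yaw":-57.6,"hand":0.04},{"dx":0.365,"dy":-0.082,"dz":0.054,"yaw":-57.6,"hand":0.04},{"dx":0.365,"dy":-0.082,"dz":0.054,"yaw":-57.6,"hand":0.04},{"dx":0.365,"dy":-0.082,"dz":0.054,"yaw":-57.6,"hand":0.04},{"dx":0.365,"dy":-0.082,"dz":0.054,"yaw":-57.6,"hand":0.04},{"dx":0.365,"dy":-0.082,"dz":0.054,"yaw":-57.6,"hand":0.04},{"dx":0.365,"dy":-0.082,"dz":0.054,"yaw":-57.6,"hand":0.04}]'
python3 -c "
from h import *
st(); snap('wrist','w1',s=1.4); st()"
```

```text
dx 0.3653 dy -0.0816 dz 0.0533 yaw -57.5
time_s: 1.15
ee_pos: [546.6, -277.8, 159.4]
ee_rot: [-179.9, 0.0, 84.2]
force: [0.3, 0.2, 0.3]
gripper_width: 40.0
t 1.15 pos [ 546.6 -277.8  159.4] rot [-179.9    0.    84.2] F [0.3 0.2 0.3] T [-0.01 -0.12  0.03] w 40.0
t 1.20 pos [ 546.1 -278.5  159.7] rot [-179.9    0.    84.1] F [-0.1 -0.3  0.6] T [-0.01 -0.09 -0.03] w 40.0
```

View pics/w1.png

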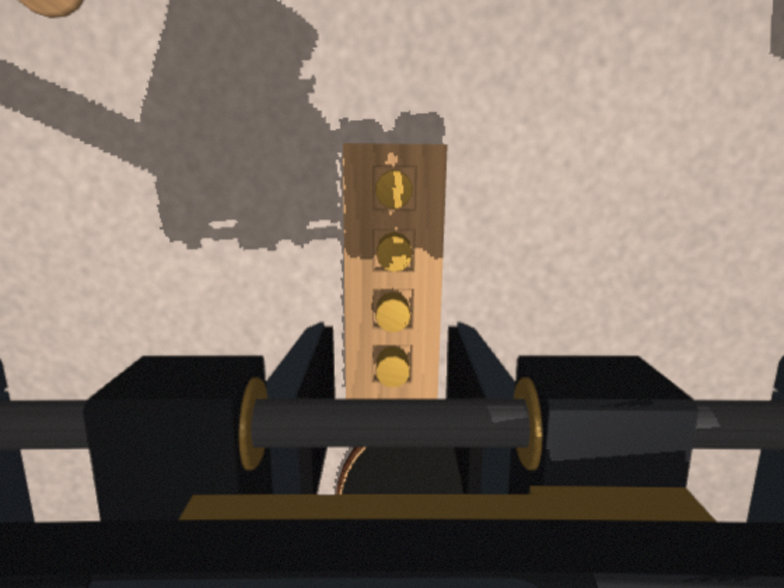

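The wrist view shows four weights in the tray, the unshaded tops at (392,370) and (392,314). The tray axis lines up with the fingers.

```bash
python3 -c "
from h import *
c=cam('wrist'); print(plane(c,np.array([[392,371],[392,315],[395,252],[395,190]])/1.4,28).round(1))
print(plane(c,np.array([[343,144],[446,144],[345,390],[440,390]])/1.4,14).round(1)); st()"
```

```text
[[ 540.  -336.2   28. ]
 [ 543.8 -299.    28. ]
 [ 549.6 -259.9   28. ]
 [ 553.2 -223.7   28. ]]
[[ 525.2 -194.9   14. ]
 [ 585.9 -201.2   14. ]
 [ 506.5 -352.7   14. ]
 [ 570.2 -359.2   14. ]]
t 1.20 pos [ 546.1 -278.5  159.7] rot [-179.9    0.    84.1] F [-0.1 -0.3  0.6] T [-0.01 -0.09 -0.03] w 40.0
```

```bash
python3 -c "
from h import *
go(553,-222.5,40,84)"

```

```text
dx 0.0564 dy 0.0011 dz 0.1197 yaw 0.1
```

```bash
python3 -m creep '[{"dx":0.056,"dy":0.001,"dz":0.03},{"dx":0.056,"dy":0.001,"dz":0.09},{"dx":0.056,"dy":0.001,"dz":0.1235},{"dx":0.056,"dy":0.001,"dz":0.1435},{"dx":0.056,"dy":0.001,"dz":0.1435},{"dx":0.056,"dy":0.001,"dz":0.1435,"hand":0.018},{"dx":0.056,"dy":0.001,"dz":0.1435,"hand":0.018},{"dx":0.056,"dy":0.001,"dz":0.1435,"hand":0.018},{"dx":0.056,"dy":0.001,"dz":0.1435,"hand":0.018},{"dx":0.056,"dy":0.001,"dz":0.1435,"hand":0.018}]' 20
python3 -m creep '[{"dz":-0.02},{"dz":-0.06},{"dz":-0.1},{"dz":-0.1}]'
python3 -c "
from h import *
st(); x=np.array([-.105,-.9945]);y=np.array([.9945,-.105]);C=np.array([602,64])
p=C+20*x+23*y; print(p); go(p[0],p[1],116,84)"
```

```text
t 1.20 pos [ 546.1 -278.5  159.7] rot [-179.9    0.    84.1] F [-0.1 -0.3  0.6] T [-0.01 -0.09 -0.03] w 40.0
[622.7735  41.695 ]
dx 0.3263 dy 0.0434 dz 0.0437 yaw 0.1validation failed for argument at $[0]...
validation failed for argument at $[0]...
```

```bash
python3 -m creep '[{"dx":0.056,"dy":0.001,"dz":0.03,"yaw":0,"hand":0.04},{"dx":0.056,"dy":0.001,"dz":0.09,"yaw":0,"hand":0.04},{"dx":0.056,"dy":0.001,"dz":0.1235,"yaw":0,"hand":0.04},{"dx":0.056,"dy":0.001,"dz":0.1435,"yaw":0,"hand":0.04},{"dx":0.056,"dy":0.001,"dz":0.1435,"yaw":0,"hand":0.04},{"dx":0.056,"dy":0.001,"dz":0.1435,"yaw":0,"hand":0.018},{"dx":0.056,"dy":0.001,"dz":0.1435,"yaw":0,"hand":0.018},{"dx":0.056,"dy":0.001,"dz":0.1435,"yaw":0,"hand":0.018},{"dx":0.056,"dy":0.001,"dz":0.1435,"yaw":0,"hand":0.018},{"dx":0.056,"dy":0.001,"dz":0.1435,"yaw":0,"hand":0.018}]' 20 &&
python3 -m creep '[{"dx":0,"dy":0,"dz":-0.02,"yaw":0,"hand":0.018},{"dx":0,"dy":0,"dz":-0.06,"yaw":0,"hand":0.018},{"dx":0,"dy":0,"dz":-0.1,"yaw":0,"hand":0.018},{"dx":0,"dy":0,"dz":-0.1,"yaw":0,"hand":0.018}]'
python3 -c "
from h import *
st(); x=np.array([-.105,-.9945]);y=np.array([.9945,-.105]);C=np.array([602,64])
p=C+20*x+23*y; print(p); go(p[0],p[1],116,84)"
```

```text
time_s: 2.2
ee_pos: [553.5, -223.1, 16.9]
ee_rot: [180.0, 0.0, 84.1]
force: [-1.4, -1.8, 2.8]
gripper_width: 21.2
time_s: 2.6
ee_pos: [557.0, -223.9, 122.2]
ee_rot: [179.4, 0.2, 84.1]
force: [1.3, -0.2, 0.5]
gripper_width: 21.3
t 2.60 pos [ 557.  -223.9  122.2] rot [179.4   0.2  84.1] F [ 1.3 -0.2  0.5] T [-0.05 -0.12 -0.05] w 21.3
[622.7735  41.695 ]
dx 0.2709 dy 0.0382 dz 0.0062 yaw 0.1
```

```bash
python3 -m creep '[{"dx":0.27,"dy":0.041,"dz":0,"yaw":0,"hand":0.018},{"dx":0.27,"dy":0.041,"dz":0,"yaw":0,"hand":0.018},{"dx":0.27,"dy":0.041,"dz":0,"yaw":0,"hand":0.018},{"dx":0.27,"dy":0.041,"dz":0,"yaw":0,"hand":0.018},{"dx":0.27,"dy":0.041,"dz":0,"yaw":0,"hand":0.018},{"dx":0.27,"dy":0.041,"dz":0,"yaw":0,"hand":0.018},{"dx":0.27,"dy":0.041,"dz":0,"yaw":0,"hand":0.018},{"dx":0.27,"dy":0.041,"dz":0,"yaw":0,"hand":0.018},{"dx":0.27,"dy":0.041,"dz":0,"yaw":0,"hand":0.018},{"dx":0.27,"dy":0.041,"dz":0,"yaw":0,"hand":0.018}]'
python3 -c "
from h import *
st();snap('wrist','w2',s=1.4);print(cam('wrist')['eye'],cam('wrist')['orientation']);st()"
```

```text
time_s: 3.6
ee_pos: [621.5, 40.3, 116.3]
ee_rot: [-180.0, 0.0, 84.0]
force: [0.2, -0.2, -0.5]
gripper_width: 21.1
t 3.60 pos [621.5  40.3 116.3] rot [-180.    0.   84.] F [ 0.2 -0.2 -0.5] T [-0.03 -0.05  0.03] w 21.1
[628.18755368 113.1863351  287.32575637] [-15.00489019   0.05964556  -5.98189052]
t 3.65 pos [621.6  40.4 116.4] rot [-180.    0.   84.] F [ 0.4  0.3 -0.2] T [-0.03 -0.02  0.03] w 21.1
```

View pics/w2.png

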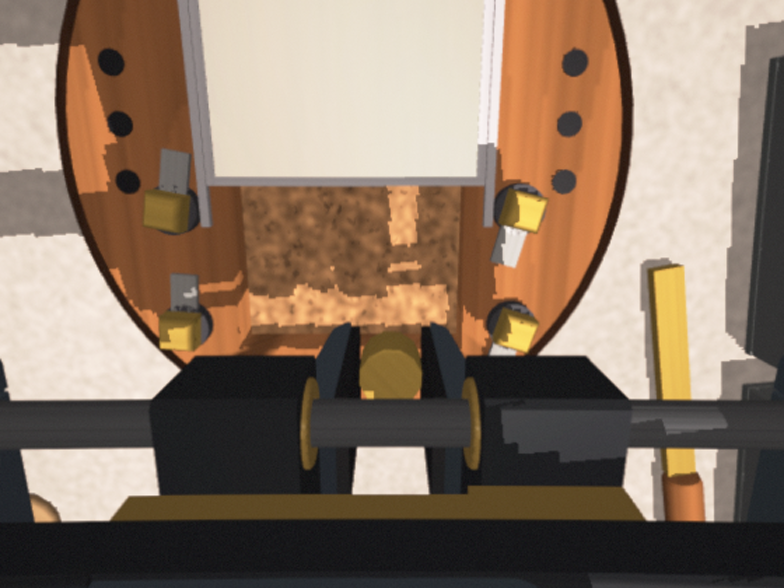

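The wrist view shows the chamber floor between columns 245 and 462, with the far wall near row 333. The cover edge is at row 182, and the weight is held at (391,365).

```bash
python3 -c "
from h import *
c=cam('wrist')
f=lambda p,z:print(p,z,plane(c,np.array(p)/1.4,z).round(1)[:,:2].tolist())
f([[245,300],[462,300],[245,333]],21)
f([[210,181],[483,181]],49)
im=np.load('pics/w2.npy');hsv=cv2.cvtColor(im,cv2.COLOR_RGB2HSV)
m=cv2.inRange(hsv,(20,150,60),(34,255,255))
k,l,s,ce=cv2.connectedComponentsWithStats(m)
for a,q in zip(s[1:],ce[1:]):
  if a[4]>100: print(a,q.round(1),plane(c,q,65.5)[0].round(1),plane(c,q,58)[0].round(1))
x=np.array([-.105,-.9945]);y=np.array([.9945,-.105])
"
```

```text
[[245, 300], [462, 300], [245, 333]] 21 [[542.4, 47.7], [658.9, 35.5], [539.1, 29.2]]
[[210, 181], [483, 181]] 49 [[545.8, 111.5], [668.9, 98.7]]
[103 136  32  30 587] [118.  150.3] [530.1 101.4  65.5] [526.8 101.   58. ]
[357 137  34  29 402] [372.7 149.4] [681.9  86.2  65.5] [683.7  85.3  58. ]
[ 464  190   29   96 2076] [478.5 237.1] [746.2  23.8  65.5] [750.2  20.7  58. ]
[353 221  31  30 408] [367.1 235.6] [676.3  32.   65.5] [678.   29.2  58. ]
[114 223  29  27 572] [127.9 236.3] [524.5  47.4  65.5] [521.   45.2  58. ]
[ 257  238   45   47 1269] [279.  262.3] [618.5  19.5  65.5] [618.1  16.3  58. ]
[473 321  23  19 350] [484.8 329.3] [752.3 -43.2  65.5] [756.5 -48.5  58. ]
```

```bash
python3 -m creep '[{"dx":0.0015,"dy":0.0015,"dz":0.04,"yaw":0,"hand":0.018},{"dx":0.0015,"dy":0.0015,"dz":0.07,"yaw":0,"hand":0.018},{"dx":0.0015,"dy":0.0015,"dz":0.0855,"yaw":0,"hand":0.018},{"dx":0.0015,"dy":0.0015,"dz":0.0855,"yaw":0,"hand":0.018},{"dx":0.0015,"dy":0.0015,"dz":0.0855,"yaw":0,"hand":0.018},{"dx":0.0015,"dy":0.0015,"dz":0.0855,"yaw":0,"hand":0.018},{"dx":0.0015,"dy":0.0015,"dz":0.0855,"yaw":0,"hand":0.032},{"dx":0.0015,"dy":0.0015,"dz":0.0855,"yaw":0,"hand":0.032},{"dx":0.0015,"dy":0.0015,"dz":0.0855,"yaw":0,"hand":0.032}]' &&
python3 -m creep '[{"dx":0,"dy":0,"dz":-0.03,"yaw":0,"hand":0.032},{"dx":0,"dy":0,"dz":-0.085,"yaw":0,"hand":0.032},{"dx":0,"dy":0,"dz":-0.085,"yaw":0,"hand":0.04},{"dx":0,"dy":0,"dz":-0.085,"yaw":0,"hand":0.04},{"dx":0,"dy":0,"dz":-0.085,"yaw":0,"hand":0.04}]'
python3 -c "
from h import *
snap('wrist','w3',s=1.4);snap('top','t1')
st();go(549.3,-259.4,116,84)
C=np.array([602.7,64]);x=np.array([-.105,-.9945]);y=np.array([.9945,-.105])
for w,(a,b) in zip([(549.3,-259.4),(544.5,-297.5),(540.7,-335)],[(20,-23),(-20,23),(-20,-23)]):
  p=C+a*x+b*y; print(p.round(1)); go(*w,116,84,base=(*p,116,84)); go(*p,116,84,base=(*w,116,84))
"
```

```text
time_s: 4.55
ee_pos: [623.8, 43.1, 31.4]
ee_rot: [179.9, -0.0, 84.1]
force: [0.4, -0.6, 0.1]
gripper_width: 31.8
time_s: 5.05
ee_pos: [622.7, 43.1, 115.0]
ee_rot: [-179.9, 0.0, 84.1]
force: [0.0, 0.1, -0.8]
gripper_width: 39.9
t 5.15 pos [622.4  43.1 114.2] rot [-179.8    0.    84.1] F [ 0.8 -0.3 -1.2] T [-0.01 -0.1   0.  ] w 39.7
dx -0.3083 dy -0.0417 dz -0.0018 yaw 0.1
[577.7  46.5]
dx -0.3072 dy 0.0037 dz -0.0000 yaw 0.0
dx 0.3072 dy -0.0037 dz -0.0000 yaw 0.0
[627.7  81.5]
dx -0.3856 dy -0.0431 dz -0.0000 yaw 0.0
dx 0.3856 dy 0.0431 dz -0.0000 yaw 0.0
[581.9  86.3]
dx -0.4233 dy 0.0030 dz -0.0000 yaw 0.0
dx 0.4233 dy -0.0030 dz -0.0000 yaw 0.0
```

```bash
cat > wt.py <<'E'
import sys
from h import *
n=sys.argv[1]; f=sys.argv[2]
if len(sys.argv)>3: c,im=snap(n,f)
else: c,im=cam(n),np.load(f'pics/{f}.npy')
m=cv2.inRange(cv2.cvtColor(im,cv2.COLOR_RGB2HSV),(20,130,40),(34,255,255))
k,l,s,ce=cv2.connectedComponentsWithStats(m)
for a,q in zip(s[1:],ce[1:]):
  if a[4]>10: print(a,'z28',plane(c,q,28)[0,:2].round(1),'z41',plane(c,q,41)[0,:2].round(1),'z65',plane(c,q,65.5)[0,:2].round(1))
E
python3 wt.py top t1; python3 -m creep '[{"dx":-0.308,"dy":-0.042,"dz":0,"yaw":0,"hand":0.04},{"dx":-0.308,"dy":-0.042,"dz":0,"yaw":0,"hand":0.04},{"dx":-0.308,"dy":-0.042,"dz":0,"yaw":0,"hand":0.04},{"dx":-0.308,"dy":-0.042,"dz":0,"yaw":0,"hand":0.04},{"dx":-0.308,"dy":-0.042,"dz":0,"yaw":0,"hand":0.04},{"dx":-0.308,"dy":-0.042,"dz":0,"yaw":0,"hand":0.04},{"dx":-0.308,"dy":-0.042,"dz":0,"yaw":0,"hand":0.04},{"dx":-0.308,"dy":-0.042,"dz":0,"yaw":0,"hand":0.04},{"dx":-0.308,"dy":-0.042,"dz":0,"yaw":0,"hand":0.04},{"dx":-0.308,"dy":-0.042,"dz":0,"yaw":0,"hand":0.04}]'; python3 wt.py wrist w4 1; python3 wt.py side s1 1
```

```text
[305 159  12   4  43] z28 [775.3 -67.9] z41 [770.3 -66.8] z65 [760.8 -64.7]
[372 228   7   7  32] z28 [ 549.8 -258.6] z41 [ 547.2 -255.4] z65 [ 542.4 -249.3]
[385 230   7   6  33] z28 [ 545.2 -296.6] z41 [ 542.7 -293. ] z65 [ 538.  -286.1]
[397 231   6   6  31] z28 [ 541.5 -333. ] z41 [ 539.1 -329. ] z65 [ 534.4 -321.4]
time_s: 6.15
ee_pos: [550.5, -257.1, 115.5]
ee_rot: [-179.9, -0.0, 84.2]
force: [-1.0, -0.2, 1.2]
gripper_width: 39.8
[266 202  28  31 549] z28 [ 549.4 -258.6] z41 [ 549.8 -254.8] z65 [ 550.5 -247.8]
[265 248  27  33 538] z28 [ 545.  -295.9] z41 [ 545.6 -290.3] z65 [ 546.7 -279.7]
[272 319  16   5  39] z28 [ 540.5 -343.2] z41 [ 541.3 -335.2] z65 [ 542.9 -320.2]
[393 349   6   4  13] z28 [ 632.  -378.7] z41 [ 628.2 -368.9] z65 [ 621.1 -350.5]
[425 348  10  10  28] z28 [ 659.2 -383.2] z41 [ 654.1 -373.3] z65 [ 644.4 -354.4]
[202 353   8   7  20] z28 [ 477.5 -369. ] z41 [ 481.5 -359.7] z65 [ 489.  -342.2]
[217 353   5   7  11] z28 [ 489.6 -369.4] z41 [ 493.  -360.1] z65 [ 499.4 -342.6]
[368 353   6   7  13] z28 [ 611.1 -382.1] z41 [ 608.3 -372.1] z65 [ 603.2 -353.4]
[486
[... 1647 characters left out ...]
  4  12] z28 [ 459.8 -378. ] z41 [ 464.7 -368.3] z65 [ 473.9 -349.9]
[455 368   6   4  12] z28 [ 681.4 -401.3] z41 [ 675.2 -390.4] z65 [ 663.4 -369.9]
[261 204   5   6  28] z28 [536.3 130.5] z41 [532.5 118.5] z65 [525.3  95.8]
[299 215   7   7  43] z28 [625.8  52.5] z41 [620.7  41.6] z65 [611.1  21. ]
[265 218   6   7  34] z28 [530.2  72.2] z41 [526.5  61. ] z65 [519.4  40. ]
[358 223  17  22 125] z28 [769.6 -59.7] z41 [762.4 -68.9] z65 [748.8 -86.4]
[318 315   9  12  86] z28 [ 547.4 -262.3] z41 [ 543.4 -268.6] z65 [ 535.9 -280.6]
[323 330  10  12  93] z28 [ 543.1 -300.5] z41 [ 539.2 -306.2] z65 [ 531.8 -317.1]
[328 345  10  12  97] z28 [ 539.1 -337. ] z41 [ 535.2 -342.3] z65 [ 528.  -352.1]
```

```bash
python3 -m creep '[{"dx":-0.0015,"dy":-0.001,"dz":0.05,"yaw":0,"hand":0.04},{"dx":-0.0015,"dy":-0.001,"dz":0.085,"yaw":0,"hand":0.04},{"dx":-0.0015,"dy":-0.001,"dz":0.0985,"yaw":0,"hand":0.04},{"dx":-0.0015,"dy":-0.001,"dz":0.0985,"yaw":0,"hand":0.04},{"dx":-0.0015,"dy":-0.001,"dz":0.0985,"yaw":0,"hand":0.018},{"dx":-0.0015,"dy":-0.001,"dz":0.0985,"yaw":0,"hand":0.018},{"dx":-0.0015,"dy":-0.001,"dz":0.0985,"yaw":0,"hand":0.018},{"dx":-0.0015,"dy":-0.001,"dz":0.0985,"yaw":0,"hand":0.018},{"dx":-0.0015,"dy":-0.001,"dz":0.0985,"yaw":0,"hand":0.018}]' 20 &&
python3 -m creep '[{"dx":0,"dy":0,"dz":-0.03,"yaw":0,"hand":0.018},{"dx":0,"dy":0,"dz":-0.07,"yaw":0,"hand":0.018},{"dx":0,"dy":0,"dz":-0.1,"yaw":0,"hand":0.018},{"dx":0,"dy":0,"dz":-0.1,"yaw":0,"hand":0.018}]' &&
python3 -m creep '[{"dx":0.3065,"dy":-0.0035,"dz":0,"yaw":0,"hand":0.018},{"dx":0.3065,"dy":-0.0035,"dz":0,"yaw":0,"hand":0.018},{"dx":0.3065,"dy":-0.0035,"dz":0,"yaw":0,"hand":0.018},{"dx":0.3065,"dy":-0.0035,"dz":0,"yaw":0,"hand":0.018},{"dx":0.3065,"dy":-0.0035,"dz":0,"yaw":0,"hand":0.018},{"dx":0.3065,"dy":-0.0035,"dz":0,"yaw":0,"hand":0.018},{"dx":0.3065,"dy":-0.0035,"dz":0,"yaw":0,"hand":0.018},{"dx":0.3065,"dy":-0.0035,"dz":0,"yaw":0,"hand":0.018},{"dx":0.3065,"dy":-0.0035,"dz":0,"yaw":0,"hand":0.018},{"dx":0.3065,"dy":-0.0035,"dz":0,"yaw":0,"hand":0.018}]'; python3 -c "
from h import *
go(577.7,46.5,31,84)"
```

```text
time_s: 7.15
ee_pos: [549.9, -260.5, 18.4]
ee_rot: [179.9, 0.0, 84.1]
force: [1.1, 1.1, 4.1]
gripper_width: 21.1
time_s: 7.55
ee_pos: [551.5, -261.8, 122.1]
ee_rot: [179.5, 0.2, 84.1]
force: [0.1, 0.2, 0.4]
gripper_width: 21.0
time_s: 8.55
ee_pos: [576.7, 43.3, 117.0]
ee_rot: [-180.0, 0.0, 84.0]
force: [-0.5, -0.4, -0.4]
gripper_width: 21.1
dx 0.0033 dy 0.0007 dz 0.0860 yaw 0.0
```

```bash
python3 -m creep '[{"dx":0.003,"dy":0.001,"dz":0.04,"yaw":0,"hand":0.018},{"dx":0.003,"dy":0.001,"dz":0.07,"yaw":0,"hand":0.018},{"dx":0.003,"dy":0.001,"dz":0.0845,"yaw":0,"hand":0.018},{"dx":0.003,"dy":0.001,"dz":0.0845,"yaw":0,"hand":0.018},{"dx":0.003,"dy":0.001,"dz":0.0845,"yaw":0,"hand":0.018},{"dx":0.003,"dy":0.001,"dz":0.0845,"yaw":0,"hand":0.018},{"dx":0.003,"dy":0.001,"dz":0.0845,"yaw":0,"hand":0.032},{"dx":0.003,"dy":0.001,"dz":0.0845,"yaw":0,"hand":0.032},{"dx":0.003,"dy":0.001,"dz":0.0845,"yaw":0,"hand":0.032}]' &&
python3 -m creep '[{"dx":0,"dy":0,"dz":-0.03,"yaw":0,"hand":0.032},{"dx":0,"dy":0,"dz":-0.085,"yaw":0,"hand":0.032},{"dx":0,"dy":0,"dz":-0.085,"yaw":0,"hand":0.04},{"dx":0,"dy":0,"dz":-0.085,"yaw":0,"hand":0.04}]' &&
python3 -m creep '[{"dx":-0.3445,"dy":0.0035,"dz":0,"yaw":0,"hand":0.04},{"dx":-0.3445,"dy":0.0035,"dz":0,"yaw":0,"hand":0.04},{"dx":-0.3445,"dy":0.0035,"dz":0,"yaw":0,"hand":0.04},{"dx":-0.3445,"dy":0.0035,"dz":0,"yaw":0,"hand":0.04},{"dx":-0.3445,"dy":0.0035,"dz":0,"yaw":0,"hand":0.04},{"dx":-0.3445,"dy":0.0035,"dz":0,"yaw":0,"hand":0.04},{"dx":-0.3445,"dy":0.0035,"dz":0,"yaw":0,"hand":0.04},{"dx":-0.3445,"dy":0.0035,"dz":0,"yaw":0,"hand":0.04},{"dx":-0.3445,"dy":0.0035,"dz":0,"yaw":0,"hand":0.04},{"dx":-0.3445,"dy":0.0035,"dz":0,"yaw":0,"hand":0.04}]'
python3 wt.py wrist w5 1 | head -3;python3 wt.py side s2 1;python3 -c "
from h import *
st();go(544.9,-296.5,17,84)"
```

```text
time_s: 9.45
ee_pos: [578.5, 47.8, 33.4]
ee_rot: [180.0, -0.0, 84.1]
force: [0.3, 0.3, -0.0]
gripper_width: 32.1
time_s: 9.85
ee_pos: [579.4, 47.9, 119.9]
ee_rot: [179.7, -0.0, 84.1]
force: [-0.6, 0.1, -0.8]
gripper_width: 40.1
time_s: 10.85
ee_pos: [545.9, -293.9, 116.7]
ee_rot: [-179.9, -0.1, 84.2]
force: [-0.1, 1.0, 0.5]
gripper_width: 39.9
[266 204  28  31 548] z28 [ 545.2 -297.1] z41 [ 545.6 -293.4] z65 [ 546.3 -286.2]
[267 248  26  33 542] z28 [ 541.3 -332.5] z41 [ 541.8 -326.9] z65 [ 542.9 -316.4]
[462 348   6   4  12] z28 [ 682.  -420.1] z41 [ 675.5 -410.2] z65 [ 663.3 -391.4]
[261 204   5   6  30] z28 [536.6 131.2] z41 [532.7 119.1] z65 [525.5  96.5]
[284 217   7   8  42] z28 [582.1  56.4] z41 [577.6  45.5] z65 [569.1  24.8]
[265 218   6   7  32] z28 [530.6  72.1] z41 [526.9  60.9] z65 [519.8  39.8]
[369 237   6   8  28] z28 [772.  -88.6] z41 [764.8 -97.4] z65 [ 751.1 -114.1]
[323 330  10  12  91] z28 [ 542.8 -300.6] z41 [ 538.9 -306.3] z65 [ 531.5 -317.2]
[328 345  10  12  97] z28 [ 538.9 -337.2] z41 [ 535.  -342.4] z65 [ 527.7 -352.3]
t 10.95 pos [ 546.4 -293.6  117.4] rot [-179.9   -0.    84.2] F [ 0.6  0.1 -0.7] T [ 0.   -0.09 -0.02] w 39.9
dx -0.0030 dy -0.0012 dz 0.1004 yaw 0.2
```

```bash
python3 -m creep '[{"dx":-0.003,"dy":-0.001,"dz":0.05,"yaw":0,"hand":0.04},{"dx":-0.003,"dy":-0.001,"dz":0.085,"yaw":0,"hand":0.04},{"dx":-0.003,"dy":-0.001,"dz":0.1,"yaw":0,"hand":0.04},{"dx":-0.003,"dy":-0.001,"dz":0.1,"yaw":0,"hand":0.04},{"dx":-0.003,"dy":-0.001,"dz":0.1,"yaw":0,"hand":0.018},{"dx":-0.003,"dy":-0.001,"dz":0.1,"yaw":0,"hand":0.018},{"dx":-0.003,"dy":-0.001,"dz":0.1,"yaw":0,"hand":0.018},{"dx":-0.003,"dy":-0.001,"dz":0.1,"yaw":0,"hand":0.018},{"dx":-0.003,"dy":-0.001,"dz":0.1,"yaw":0,"hand":0.018}]' 20 &&
python3 -m creep '[{"dx":0,"dy":0,"dz":-0.03,"yaw":0,"hand":0.018},{"dx":0,"dy":0,"dz":-0.07,"yaw":0,"hand":0.018},{"dx":0,"dy":0,"dz":-0.1,"yaw":0,"hand":0.018},{"dx":0,"dy":0,"dz":-0.1,"yaw":0,"hand":0.018}]' &&
python3 -m creep '[{"dx":0.382,"dy":0.043,"dz":0,"yaw":0,"hand":0.018},{"dx":0.382,"dy":0.043,"dz":0,"yaw":0,"hand":0.018},{"dx":0.382,"dy":0.043,"dz":0,"yaw":0,"hand":0.018},{"dx":0.382,"dy":0.043,"dz":0,"yaw":0,"hand":0.018},{"dx":0.382,"dy":0.043,"dz":0,"yaw":0,"hand":0.018},{"dx":0.382,"dy":0.043,"dz":0,"yaw":0,"hand":0.018},{"dx":0.382,"dy":0.043,"dz":0,"yaw":0,"hand":0.018},{"dx":0.382,"dy":0.043,"dz":0,"yaw":0,"hand":0.018},{"dx":0.382,"dy":0.043,"dz":0,"yaw":0,"hand":0.018},{"dx":0.382,"dy":0.043,"dz":0,"yaw":0,"hand":0.018}]'; python3 -c "
from h import *
go(627.3,77.5,32,84);snap('wrist','w6',s=1.4)"
```

```text
time_s: 11.85
ee_pos: [545.5, -298.0, 18.4]
ee_rot: [179.9, 0.0, 84.1]
force: [0.6, 1.1, 1.8]
gripper_width: 20.9
time_s: 12.25
ee_pos: [547.7, -299.8, 122.9]
ee_rot: [179.5, 0.2, 84.1]
force: [0.8, -0.4, 0.2]
gripper_width: 20.5
time_s: 13.25
ee_pos: [626.3, 77.8, 116.6]
ee_rot: [-179.9, 0.1, 84.2]
force: [0.0, -0.7, -0.3]
gripper_width: 21.0
dx -0.0002 dy 0.0010 dz 0.0846 yaw 0.2
```

View pics/w6.png

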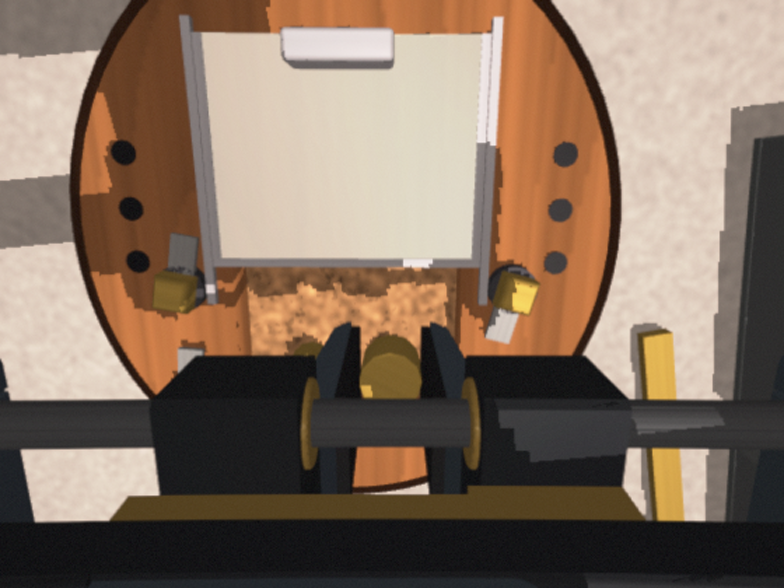

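The view shows the weight held over the chamber at (391,365), an earlier weight's top at (305,350), and the tab at (337,46). Placing this one next.

```bash
python3 -m creep '[{"dx":0,"dy":0.001,"dz":0.04,"yaw":0,"hand":0.018},{"dx":0,"dy":0.001,"dz":0.07,"yaw":0,"hand":0.018},{"dx":0,"dy":0.001,"dz":0.084,"yaw":0,"hand":0.018},{"dx":0,"dy":0.001,"dz":0.084,"yaw":0,"hand":0.018},{"dx":0,"dy":0.001,"dz":0.084,"yaw":0,"hand":0.018},{"dx":0,"dy":0.001,"dz":0.084,"yaw":0,"hand":0.018},{"dx":0,"dy":0.001,"dz":0.084,"yaw":0,"hand":0.032},{"dx":0,"dy":0.001,"dz":0.084,"yaw":0,"hand":0.032},{"dx":0,"dy":0.001,"dz":0.084,"yaw":0,"hand":0.032}]' &&
python3 -m creep '[{"dx":0,"dy":0,"dz":-0.03,"yaw":0,"hand":0.032},{"dx":0,"dy":0,"dz":-0.085,"yaw":0,"hand":0.032},{"dx":0,"dy":0,"dz":-0.085,"yaw":0,"hand":0.04},{"dx":0,"dy":0,"dz":-0.085,"yaw":0,"hand":0.04}]' &&
python3 -m creep '[{"dx":-0.42,"dy":-0.043,"dz":0,"yaw":0,"hand":0.04},{"dx":-0.42,"dy":-0.043,"dz":0,"yaw":0,"hand":0.04},{"dx":-0.42,"dy":-0.043,"dz":0,"yaw":0,"hand":0.04},{"dx":-0.42,"dy":-0.043,"dz":0,"yaw":0,"hand":0.04},{"dx":-0.42,"dy":-0.043,"dz":0,"yaw":0,"hand":0.04},{"dx":-0.42,"dy":-0.043,"dz":0,"yaw":0,"hand":0.04},{"dx":-0.42,"dy":-0.043,"dz":0,"yaw":0,"hand":0.04},{"dx":-0.42,"dy":-0.043,"dz":0,"yaw":0,"hand":0.04},{"dx":-0.42,"dy":-0.043,"dz":0,"yaw":0,"hand":0.04},{"dx":-0.42,"dy":-0.043,"dz":0,"yaw":0,"hand":0.04}]'
python3 wt.py wrist w7 1 | head -2;python3 wt.py side s3 1;python3 -c "
from h import *
st();go(541.3,-333.5,17,84)"
```

```text
time_s: 14.2
ee_pos: [628.4, 77.4, 34.5]
ee_rot: [179.9, -0.0, 84.1]
force: [0.2, 0.8, -0.4]
gripper_width: 32.0
time_s: 14.6
ee_pos: [629.3, 77.5, 121.2]
ee_rot: [179.7, -0.1, 84.1]
force: [-0.7, -0.1, 0.3]
gripper_width: 39.9
time_s: 15.6
ee_pos: [540.3, -338.8, 116.8]
ee_rot: [-179.8, -0.0, 83.9]
force: [0.4, 0.2, -0.6]
gripper_width: 40.0
[268 194  27  31 502] z28 [ 541.1 -334.8] z41 [ 541.4 -331.3] z65 [ 542.  -324.9]
[466 349   6   5  12] z28 [ 679. -468.] z41 [ 672.4 -457.9] z65 [ 660.  -438.9]
[265 220   5   5  16] z28 [526.9  69. ] z41 [523.2  57.8] z65 [516.2  36.8]
[328 345  10  12  95] z28 [ 539.1 -337.4] z41 [ 535.3 -342.6] z65 [ 528.  -352.5]
t 15.70 pos [ 541.3 -335.4  117.2] rot [-1.798e+02 -1.000e-01  8.410e+01] F [ 0.5  0.5 -0.1] T [ 0.01 -0.15 -0.03] w 40.2
dx 0.0019 dy -0.0002 dz 0.1002 yaw 0.1
```

```bash
python3 -m creep '[{"dx":0.001,"dy":0,"dz":0.05,"yaw":0,"hand":0.04},{"dx":0.001,"dy":0,"dz":0.085,"yaw":0,"hand":0.04},{"dx":0.001,"dy":0,"dz":0.1,"yaw":0,"hand":0.04},{"dx":0.001,"dy":0,"dz":0.1,"yaw":0,"hand":0.04},{"dx":0.001,"dy":0,"dz":0.1,"yaw":0,"hand":0.018},{"dx":0.001,"dy":0,"dz":0.1,"yaw":0,"hand":0.018},{"dx":0.001,"dy":0,"dz":0.1,"yaw":0,"hand":0.018},{"dx":0.001,"dy":0,"dz":0.1,"yaw":0,"hand":0.018},{"dx":0.001,"dy":0,"dz":0.1,"yaw":0,"hand":0.018}]' 20 &&
python3 -m creep '[{"dx":0,"dy":0,"dz":-0.03,"yaw":0,"hand":0.018},{"dx":0,"dy":0,"dz":-0.07,"yaw":0,"hand":0.018},{"dx":0,"dy":0,"dz":-0.1,"yaw":0,"hand":0.018},{"dx":0,"dy":0,"dz":-0.1,"yaw":0,"hand":0.018}]' &&
python3 -m creep '[{"dx":0.418,"dy":-0.004,"dz":0,"yaw":0,"hand":0.018},{"dx":0.418,"dy":-0.004,"dz":0,"yaw":0,"hand":0.018},{"dx":0.418,"dy":-0.004,"dz":0,"yaw":0,"hand":0.018},{"dx":0.418,"dy":-0.004,"dz":0,"yaw":0,"hand":0.018},{"dx":0.418,"dy":-0.004,"dz":0,"yaw":0,"hand":0.018},{"dx":0.418,"dy":-0.004,"dz":0,"yaw":0,"hand":0.018},{"dx":0.418,"dy":-0.004,"dz":0,"yaw":0,"hand":0.018},{"dx":0.418,"dy":-0.004,"dz":0,"yaw":0,"hand":0.018},{"dx":0.418,"dy":-0.004,"dz":0,"yaw":0,"hand":0.018},{"dx":0.418,"dy":-0.004,"dz":0,"yaw":0,"hand":0.018}]'; python3 -c "
from h import *
st();snap('top','t3');go(581.5,82.3,32,84)"
```

```text
time_s: 16.6
ee_pos: [542.5, -334.9, 19.3]
ee_rot: [180.0, 0.0, 84.1]
force: [-0.1, 1.6, 0.8]
gripper_width: 21.0
time_s: 17.0
ee_pos: [544.9, -336.9, 124.2]
ee_rot: [179.5, 0.3, 84.1]
force: [0.7, -1.1, -0.1]
gripper_width: 21.0
time_s: 18.0
ee_pos: [580.6, 83.8, 117.8]
ee_rot: [-179.9, -0.0, 84.3]
force: [0.5, -1.7, -0.6]
gripper_width: 20.9
t 18.00 pos [580.6  83.8 117.8] rot [-179.9   -0.    84.3] F [ 0.5 -1.7 -0.6] T [-0.02 -0.1  -0.  ] w 20.9
dx 0.0004 dy 0.0009 dz 0.0858 yaw 0.3
```

```bash
python3 -m creep '[{"dx":0,"dy":0.001,"dz":0.04,"yaw":0,"hand":0.018},{"dx":0,"dy":0.001,"dz":0.07,"yaw":0,"hand":0.018},{"dx":0,"dy":0.001,"dz":0.0845,"yaw":0,"hand":0.018},{"dx":0,"dy":0.001,"dz":0.0845,"yaw":0,"hand":0.018},{"dx":0,"dy":0.001,"dz":0.0845,"yaw":0,"hand":0.018},{"dx":0,"dy":0.001,"dz":0.0845,"yaw":0,"hand":0.018},{"dx":0,"dy":0.001,"dz":0.0845,"yaw":0,"hand":0.032},{"dx":0,"dy":0.001,"dz":0.0845,"yaw":0,"hand":0.032},{"dx":0,"dy":0.001,"dz":0.0845,"yaw":0,"hand":0.032}]' &&
python3 -m creep '[{"dx":0,"dy":0,"dz":-0.03,"yaw":0,"hand":0.032},{"dx":0,"dy":0,"dz":-0.085,"yaw":0,"hand":0.032},{"dx":-0.03,"dy":0.02,"dz":-0.11,"yaw":0,"hand":0.04},{"dx":-0.08,"dy":0.022,"dz":-0.12,"yaw":0,"hand":0.04},{"dx":-0.1,"dy":0.022,"dz":-0.12,"yaw":0,"hand":0.04},{"dx":-0.1,"dy":0.022,"dz":-0.12,"yaw":0,"hand":0.04},{"dx":-0.1,"dy":0.022,"dz":-0.12,"yaw":0,"hand":0.04}]'
python3 -c "
from h import *
st();snap('wrist','w8',s=1.4);st()"; python3 wt.py wrist w8|head -12
```

```text
time_s: 18.95
ee_pos: [582.5, 81.1, 34.9]
ee_rot: [179.9, -0.0, 84.1]
force: [0.8, -0.0, 0.1]
gripper_width: 31.9
time_s: 19.65
ee_pos: [593.7, -20.6, 154.5]
ee_rot: [-180.0, -0.0, 84.1]
force: [-0.2, 0.2, 0.3]
gripper_width: 39.6
t 19.65 pos [593.7 -20.6 154.5] rot [-180.    -0.    84.1] F [-0.2  0.2  0.3] T [ 0.   -0.07 -0.  ] w 39.6
t 19.70 pos [593.7 -20.  154.3] rot [-180.    -0.    84.1] F [-0.5  1.1 -0.8] T [-0.   -0.12 -0.02] w 40.1
[149  35  29  29 525] z28 [518.2 107.2] z41 [521.8 104.8] z65 [528.5 100.3]
[383  34  31  30 596] z28 [693.5  89.3] z41 [689.4  87.7] z65 [681.7  84.7]
[298  60  30  32 671] z28 [628.4  77.8] z41 [627.2  76.7] z65 [624.9  74.6]
[236  63  29  31 666] z28 [580.7  80.8] z41 [581.5  79.6] z65 [583.1  77.3]
[ 477  105   29  149 3003] z28 [767.2 -15.9] z41 [759.9 -12.9] z65 [746.1  -7.3]
[296 107  28  28 477] z28 [623.6  44.6] z41 [622.6  45. ] z65 [620.6  45.7]
[237 109  28  28 484] z28 [577.1  48.1] z41 [578.1  48.3] z65 [580.   48.7]
[377 121  29  27 476] z28 [687.1  27.1] z41 [683.3  28.3] z65 [676.1  30.4]
[158 123  25  25 416] z28 [512.2  44.9] z41 [516.1  45.2] z65 [523.3  45.9]
[369 356  10   7  14] z28 [ 665.3 -178.4] z41 [ 662.5 -168.3] z65 [ 657.1 -149.2]
[139 358   5   6  11] z28 [ 449.2 -157.1] z41 [ 455.8 -148. ] z65 [ 468.3 -130.7]
[429 364   6   7  11] z28 [ 719.  -192.2] z41 [ 713.8 -181.5] z65 [ 704.  -161.3]
```

View pics/w8.png

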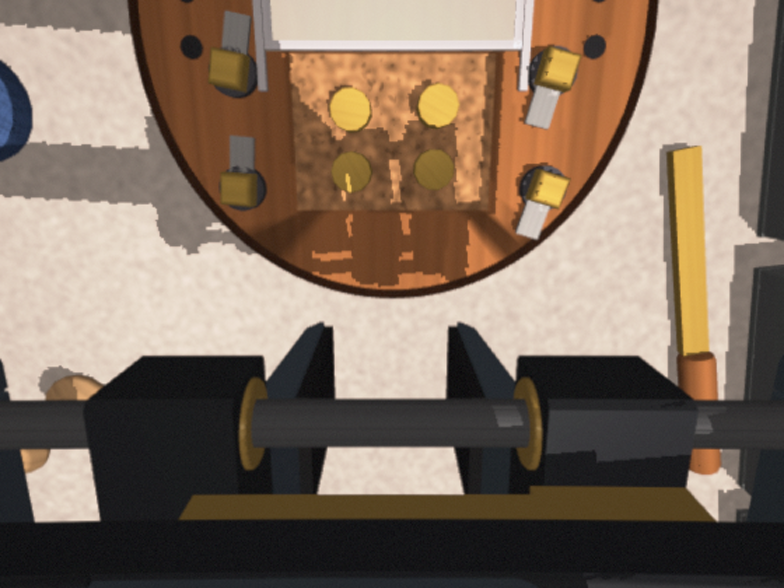

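All four weights stand side by side in the chamber (tops at (350,108), (438,104), (351,171), (434,168)) and the cover is still open. Next is the cover: close the fingers behind the tab and push.

```bash
python3 -c "
from h import *
C=np.array([602.7,64]);x=np.array([-.105,-.9945])
# tab via top view
print(plane(cam('top'),np.array([[313,288]])/1.4,71))
p=C-172*x; print(p); go(*p,154,84); go(*p,54,84)"
```

```text
[[617.70825896 194.20180618  71.        ]]
[620.76  235.054]
dx 0.2565 dy 0.0008 dz 0.0003 yaw 0.1
dx 0.2565 dy 0.0008 dz 0.1003 yaw 0.1
```

```bash
python3 -m creep '[{"dx":0.2565,"dy":0.001,"dz":0,"yaw":0,"hand":0},{"dx":0.2565,"dy":0.001,"dz":0,"yaw":0,"hand":0},{"dx":0.2565,"dy":0.001,"dz":0,"yaw":0,"hand":0},{"dx":0.2565,"dy":0.001,"dz":0,"yaw":0,"hand":0},{"dx":0.2565,"dy":0.001,"dz":0,"yaw":0,"hand":0},{"dx":0.2565,"dy":0.001,"dz":0,"yaw":0,"hand":0},{"dx":0.2565,"dy":0.001,"dz":0,"yaw":0,"hand":0},{"dx":0.2565,"dy":0.001,"dz":0.04,"yaw":0,"hand":0},{"dx":0.2565,"dy":0.001,"dz":0.04,"yaw":0,"hand":0}]' &&
python3 -m creep '[{"dx":0,"dy":0,"dz":0.03,"yaw":0,"hand":0},{"dx":0,"dy":0,"dz":0.05,"yaw":0,"hand":0},{"dx":0,"dy":0,"dz":0.058,"yaw":0,"hand":0},{"dx":0,"dy":0,"dz":0.058,"yaw":0,"hand":0},{"dx":0,"dy":0,"dz":0.058,"yaw":0,"hand":0}]' &&
python3 -m creep '[{"dx":-0.01,"dy":0,"dz":0,"yaw":0,"hand":0},{"dx":-0.02,"dy":0,"dz":0,"yaw":0,"hand":0},{"dx":-0.03,"dy":0,"dz":0,"yaw":0,"hand":0},{"dx":-0.04,"dy":0,"dz":0,"yaw":0,"hand":0},{"dx":-0.05,"dy":0,"dz":0,"yaw":0,"hand":0},{"dx":-0.06,"dy":0,"dz":0,"yaw":0,"hand":0},{"dx":-0.07,"dy":0,"dz":0,"yaw":0,"hand":0},{"dx":-0.075,"dy":0,"dz":0,"yaw":0,"hand":0},{"dx":-0.08,"dy":0,"dz":0,"yaw":0,"hand":0},{"dx":-0.085,"dy":0,"dz":0,"yaw":0,"hand":0}]'
python3 -c "
from h import *
st();snap('side','s4',crop=(200,120,400,280),s=3)
C=np.array([602.7,64]);x=np.array([-.105,-.9945]); print((state()['ee_pos'][:2]-C)@x)"
```

```text
time_s: 20.6
ee_pos: [617.4, 232.2, 109.7]
ee_rot: [-179.4, 0.3, 84.1]
force: [-1.3, -0.3, -0.6]
gripper_width: 0.5
time_s: 21.1
ee_pos: [622.0, 234.1, 57.9]
ee_rot: [179.9, -0.0, 84.1]
force: [-0.1, -0.5, -0.3]
gripper_width: 0.5
time_s: 22.1
ee_pos: [612.5, 149.5, 56.4]
ee_rot: [180.0, -0.0, 84.1]
force: [1.8, 2.7, 2.8]
gripper_width: 0.6
t 22.10 pos [612.5 149.5  56.4] rot [180.   -0.   84.1] F [1.8 2.7 2.8] T [ 0.45 -0.3   0.  ] w 0.6
-85.26607935677696
```

View pics/s4.png

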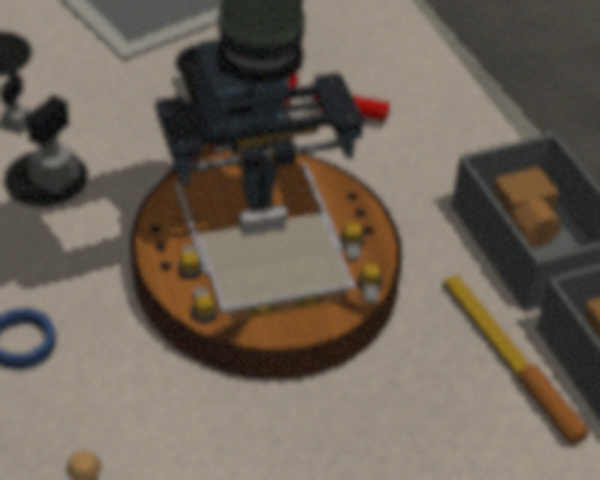

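The side view shows the fingers behind the tab at (263,218) and the cover most of the way across. I'll push on slowly and watch the force.

```bash
python3 -m creep '[{"dx":-0.005,"dy":0,"dz":0,"yaw":0,"hand":0},{"dx":-0.01,"dy":0,"dz":0,"yaw":0,"hand":0},{"dx":-0.014,"dy":0,"dz":0,"yaw":0,"hand":0},{"dx":-0.014,"dy":0,"dz":0,"yaw":0,"hand":0},{"dx":-0.014,"dy":0,"dz":0,"yaw":0,"hand":0}]'
python3 -m creep '[{"dx":-0.001,"dy":0,"dz":0,"yaw":0,"hand":0},{"dx":-0.002,"dy":0,"dz":0,"yaw":0,"hand":0},{"dx":-0.003,"dy":0,"dz":0,"yaw":0,"hand":0},{"dx":-0.003,"dy":0,"dz":0,"yaw":0,"hand":0}]'
python3 -m creep '[{"dx":-0.001,"dy":0,"dz":0,"yaw":0,"hand":0},{"dx":-0.002,"dy":0,"dz":0,"yaw":0,"hand":0},{"dx":-0.002,"dy":0,"dz":0,"yaw":0,"hand":0}]'
```

```text
time_s: 22.65
ee_pos: [610.2, 135.1, 56.0]
ee_rot: [-179.9, 0.1, 84.1]
force: [-0.1, 0.1, -0.7]
gripper_width: 0.6
time_s: 23.05
ee_pos: [610.1, 133.0, 56.0]
ee_rot: [-179.9, 0.0, 84.1]
force: [-0.6, 2.2, -1.2]
gripper_width: 0.1
time_s: 23.35
ee_pos: [610.4, 130.8, 56.4]
ee_rot: [-180.0, 0.0, 84.1]
force: [-0.5, 1.8, -0.9]
gripper_width: 0.3
```

```bash
python3 -m creep '[{"dx":-0.001,"dy":0,"dz":0,"yaw":0,"hand":0},{"dx":-0.002,"dy":0,"dz":0,"yaw":0,"hand":0},{"dx":-0.002,"dy":0,"dz":0,"yaw":0,"hand":0}]'
python3 -m creep '[{"dx":-0.001,"dy":0,"dz":0,"yaw":0,"hand":0},{"dx":-0.002,"dy":0,"dz":0,"yaw":0,"hand":0},{"dx":-0.002,"dy":0,"dz":0,"yaw":0,"hand":0}]'; python3 -m creep '[{"dx":-0.001,"dy":0,"dz":0,"yaw":0,"hand":0},{"dx":-0.002,"dy":0,"dz":0,"yaw":0,"hand":0},{"dx":-0.002,"dy":0,"dz":0,"yaw":0,"hand":0}]'
```

```text
time_s: 23.65
ee_pos: [610.3, 129.7, 56.5]
ee_rot: [180.0, -0.1, 84.1]
force: [-1.3, 5.5, -1.0]
gripper_width: 0.4
time_s: 23.95
ee_pos: [610.4, 129.6, 56.6]
ee_rot: [180.0, -0.3, 84.0]
force: [-1.2, 10.3, -2.1]
gripper_width: 0.2
time_s: 24.25
ee_pos: [610.4, 129.5, 56.6]
ee_rot: [180.0, -0.5, 84.0]
force: [-1.6, 15.5, -2.5]
gripper_width: 0.1
```

```bash
python3 -m creep '[{"dx":0.02,"dy":0,"dz":0,"yaw":0,"hand":0},{"dx":0.02,"dy":0,"dz":-0.04,"yaw":0,"hand":0},{"dx":0.02,"dy":0,"dz":-0.09,"yaw":0,"hand":0},{"dx":0.02,"dy":0,"dz":-0.14,"yaw":0,"hand":0},{"dx":0.02,"dy":0,"dz":-0.14,"yaw":0,"hand":0.05},{"dx":0.02,"dy":0,"dz":-0.14,"yaw":0,"hand":0.05}]'
python3 -c "
from h import *
st();snap('top','t4',crop=(120,150,320,300),s=4);print(plane(cam('top'),np.array([[257,366]])/1.4,97)); go(424,265,200,84)"
```

```text
time_s: 24.85
ee_pos: [613.0, 144.2, 198.3]
ee_rot: [179.7, 0.0, 84.1]
force: [-0.5, 0.1, -0.6]
gripper_width: 14.1
t 24.85 pos [613.  144.2 198.3] rot [179.7   0.   84.1] F [-0.5  0.1 -0.6] T [-0.03 -0.03  0.01] w 14.1
[[450.51366019 297.69804289  97.        ]]
dx 0.1010 dy -0.1993 dz -0.0036 yaw 0.1
```

View pics/t4.png

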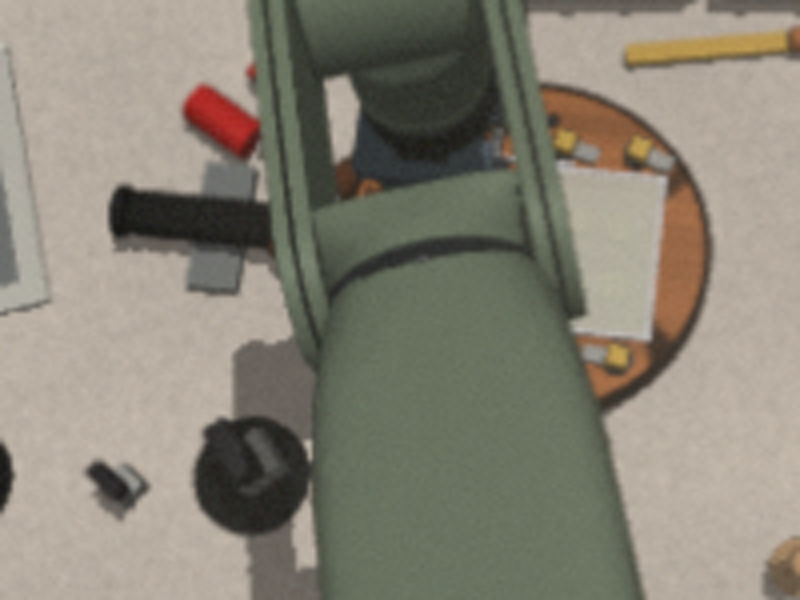

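The cover is fully over the chamber. In this crop the pad is centred at (252,474), with the key's bar running roughly from (212,430) to (250,480).

```bash
python3 -m creep '[{"dx":0.1,"dy":-0.188,"dz":0.0,"yaw":0,"hand":0.05},{"dx":0.1,"dy":-0.188,"dz":0.0,"yaw":0,"hand":0.05},{"dx":0.1,"dy":-0.188,"dz":0.0,"yaw":0,"hand":0.05},{"dx":0.1,"dy":-0.188,"dz":0.0,"yaw":0,"hand":0.05},{"dx":0.1,"dy":-0.188,"dz":0.0,"yaw":0,"hand":0.05},{"dx":0.1,"dy":-0.188,"dz":0.0,"yaw":0,"hand":0.05},{"dx":0.1,"dy":-0.188,"dz":0.0,"yaw":0,"hand":0.05},{"dx":0.1,"dy":-0.188,"dz":0.0,"yaw":0,"hand":0.05}]'
python3 -c "
from h import *
print(plane(cam('top'),np.array([[183,268.5]]),3));st();snap('wrist','w9',s=1.4);st()"
```

```text
time_s: 25.7
ee_pos: [436.5, 262.8, 195.9]
ee_rot: [180.0, 0.1, 84.0]
force: [-0.4, -0.6, 1.9]
gripper_width: 50.0
[[440.3646367  320.76861431   3.        ]]
t 25.70 pos [436.5 262.8 195.9] rot [1.8e+02 1.0e-01 8.4e+01] F [-0.4 -0.6  1.9] T [ 0.01 -0.11  0.  ] w 50.0
t 25.75 pos [436.4 262.8 195.9] rot [-180.    0.   84.] F [ 0.  -0.  -0.5] T [ 0.   -0.09 -0.  ] w 50.5
```

View pics/w9.png

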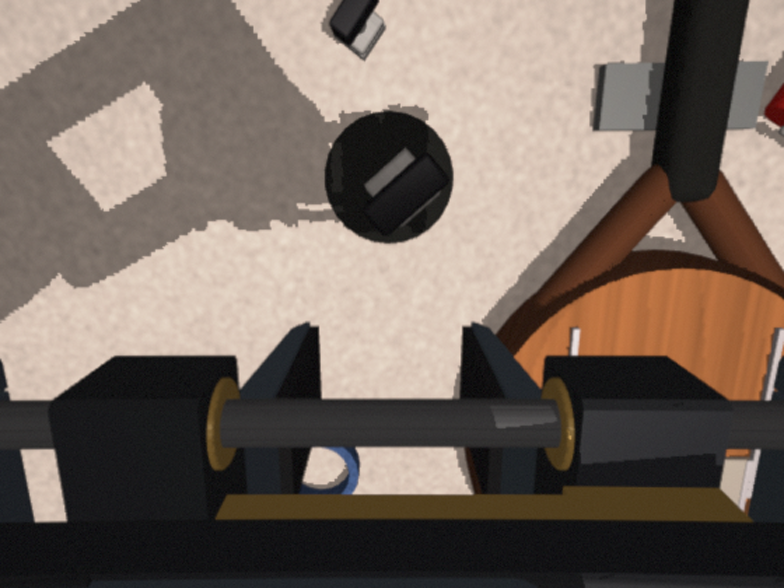

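The pad is at (389,177) and the black bar lies across it near (405,193). I'll brighten a crop to find the bar's edges.

```bash
python3 -c "
from h import *
im=np.load('pics/w9.npy')[70:180,225:335].astype(float)
g=np.clip(255*(im/120)**.6,0,255).astype(np.uint8)
cv2.imwrite('pics/w9b.png',cv2.resize(g[...,::-1],None,fx=5,fy=5,interpolation=cv2.INTER_CUBIC))
c=cam('wrist');print(plane(c,np.array([[389,177]])/1.4,3))"
```

```text
[[440.66603861 322.90032358   3.        ]]
```

View pics/w9b.png

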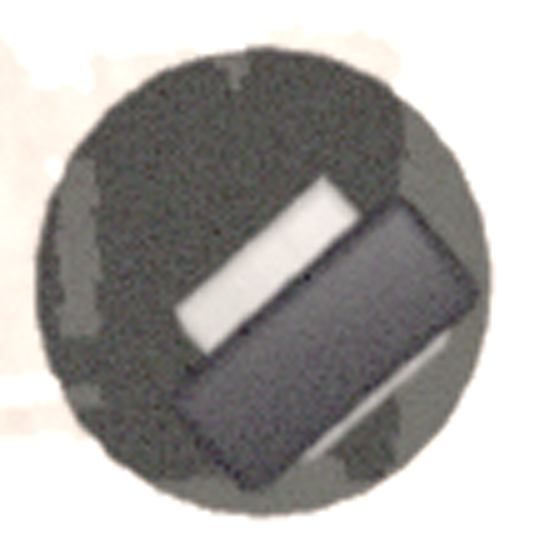

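The brightened crop shows the bar's top corners at about (403,197), (478,293), (250,490) and (175,402).

```bash
python3 -c "
from h import *
c=cam('wrist')
q=np.array([[403,197],[478,293],[250,490],[175,402]])/5+[225,70]-.4
P=plane(c,q,97)[:,:2];print(P.round(1),P.mean(0))
for i,j in [(3,0),(2,1),(0,1),(3,2)]:
  d=P[j]-P[i];print(np.hypot(*d).round(1),np.degrees(np.arctan2(d[1],d[0])).round(1))
print(state()['qpos'].round(1))"
```

```text
[[461.8 336.1]
 [471.4 321.8]
 [435.8 296.9]
 [426.2 310.9]] [448.80460455 316.42615849]
43.6 35.3
43.5 34.8
17.3 -56.2
16.9 -55.7
[29.8 13.2 99.6 -0.  67.2 35.8]
```

```bash
python3 -c "
from h import *
c=cam('wrist')
q=np.array([[325,178],[175,310],[360,215],[445,335],[308,458]])/5+[225,70]-.4
P=plane(c,q,37)[:,:2];print(P.round(1));print(np.linalg.norm(P[0]-P[1]),np.linalg.norm(P[3]-P[4]))
s=(np.array([[1,1]]))
go(448.5,316.5,110,35); go(448.5,316.5,63,35)
# small key bar in the top view
q=np.array([[88,465],[132,500]])/4+[120,150]; P=plane(cam('top'),q,80);print(np.linalg.norm(P[0]-P[1]))
q=np.array([[212,430],[248,482]])/4+[120,150]; P=plane(cam('top'),q,97);print(np.linalg.norm(P[0]-P[1]))
"
```

```text
[[452.9 340.8]
 [424.4 321.4]
 [458.3 334. ]
 [471.4 312.1]
 [445.2 293. ]]
34.45838859141348 32.459998489152106
dx 0.0547 dy 0.0064 dz 0.0859 yaw 49.0
dx 0.0547 dy 0.0064 dz 0.1329 yaw 49.0
41.37535689841622
45.25966182278432
```

```bash
python3 -m creep '[{"dx":0.0547,"dy":0.0064,"dz":0.02,"yaw":49,"hand":0.05},{"dx":0.0547,"dy":0.0064,"dz":0.04,"yaw":49,"hand":0.05},{"dx":0.0547,"dy":0.0064,"dz":0.06,"yaw":49,"hand":0.05},{"dx":0.0547,"dy":0.0064,"dz":0.07,"yaw":49,"hand":0.05},{"dx":0.0547,"dy":0.0064,"dz":0.07,"yaw":49,"hand":0.05},{"dx":0.0547,"dy":0.0064,"dz":0.07,"yaw":49,"hand":0.05},{"dx":0.0547,"dy":0.0064,"dz":0.07,"yaw":49,"hand":0.05},{"dx":0.0547,"dy":0.0064,"dz":0.07,"yaw":49,"hand":0.05}]' && python3 -m creep '[{"dx":0,"dy":0,"dz":0.03,"yaw":0,"hand":0.05},{"dx":0,"dy":0,"dz":0.055,"yaw":0,"hand":0.05},{"dx":0,"dy":0,"dz":0.063,"yaw":0,"hand":0.05},{"dx":0,"dy":0,"dz":0.063,"yaw":0,"hand":0.05},{"dx":0,"dy":0,"dz":0.063,"yaw":0,"hand":0.05}]'
python3 -c "
from h import *
st();go(448.5,316.5,61,35)"
```

```text
time_s: 26.55
ee_pos: [447.9, 316.8, 126.2]
ee_rot: [180.0, 0.0, 35.2]
force: [1.0, 0.6, 0.6]
gripper_width: 50.3
time_s: 27.05
ee_pos: [448.0, 317.7, 64.3]
ee_rot: [180.0, -0.1, 35.1]
force: [0.2, -0.8, 0.3]
gripper_width: 50.1
t 27.05 pos [448.  317.7  64.3] rot [ 1.80e+02 -1.00e-01  3.51e+01] F [ 0.2 -0.8  0.3] T [-0.   -0.01  0.02] w 50.1
dx -0.0003 dy 0.0013 dz 0.0033 yaw 0.1
```

```bash
python3 -m creep '[{"dx":0,"dy":0.001,"dz":0.003,"yaw":0,"hand":0.05},{"dx":0,"dy":0.001,"dz":0.003,"yaw":0,"hand":0.01},{"dx":0,"dy":0.001,"dz":0.003,"yaw":0,"hand":0.01},{"dx":0,"dy":0.001,"dz":0.003,"yaw":0,"hand":0.01},{"dx":0,"dy":0.001,"dz":0.003,"yaw":0,"hand":0.01},{"dx":0,"dy":0.001,"dz":0.003,"yaw":0,"hand":0.01}]' 45
python3 -c "
from h import *
st()"
```

```text
time_s: 27.65
ee_pos: [447.7, 316.5, 60.4]
ee_rot: [180.0, 0.0, 35.1]
force: [-0.3, -1.4, -1.8]
gripper_width: 19.7
t 27.65 pos [447.7 316.5  60.4] rot [180.    0.   35.1] F [-0.3 -1.4 -1.8] T [-0.05 -0.01 -0.01] w 19.7
```

Width 19.7 mm confirms this is the right key. Next: lift it, then look at the +y screws from close by.

```bash
python3 -m creep '[{"dx":0,"dy":0,"dz":-0.03,"yaw":0,"hand":0.01},{"dx":0,"dy":0,"dz":-0.07,"yaw":0,"hand":0.01},{"dx":0,"dy":0,"dz":-0.1,"yaw":0,"hand":0.01},{"dx":0,"dy":0,"dz":-0.1,"yaw":0,"hand":0.01}]' && python3 -m creep '[{"dx":0.002,"dy":0.04,"dz":0,"yaw":-6,"hand":0.01},{"dx":0.004,"dy":0.08,"dz":0,"yaw":-12,"hand":0.01},{"dx":0.006,"dy":0.12,"dz":0,"yaw":-18,"hand":0.01},{"dx":0.008,"dy":0.16,"dz":0,"yaw":-24,"hand":0.01},{"dx":0.01,"dy":0.2,"dz":0,"yaw":-30,"hand":0.01},{"dx":0.013,"dy":0.245,"dz":0,"yaw":-36,"hand":0.01},{"dx":0.016,"dy":0.29,"dz":0,"yaw":-42,"hand":0.01},{"dx":0.018,"dy":0.335,"dz":0,"yaw":-48,"hand":0.01},{"dx":0.019,"dy":0.371,"dz":0,"yaw":-49,"hand":0.01},{"dx":0.019,"dy":0.371,"dz":0,"yaw":-49,"hand":0.01}]'
python3 -m creep '[{"dx":0,"dy":0,"dz":0,"yaw":0,"hand":0.01},{"dx":0,"dy":0,"dz":0,"yaw":0,"hand":0.01}]'
python3 -c "
from h import *
st();snap('wrist','w10',s=1.4);st()"; python3 wt.py wrist w10|head -8
```

```text
time_s: 28.05
ee_pos: [449.9, 318.1, 164.3]
ee_rot: [180.0, -0.5, 35.1]
force: [1.2, 0.1, -3.3]
gripper_width: 19.9
time_s: 29.05
ee_pos: [678.1, 19.4, 156.9]
ee_rot: [-179.9, 0.1, 83.9]
force: [-1.2, 0.4, -4.0]
gripper_width: 19.6
time_s: 29.25
ee_pos: [675.3, 24.8, 158.8]
ee_rot: [-179.8, -0.0, 84.1]
force: [-0.5, 1.0, -2.8]
gripper_width: 20.1
t 29.25 pos [675.3  24.8 158.8] rot [-179.8   -0.    84.1] F [-0.5  1.  -2.8] T [ 0.   -0.1   0.02] w 20.1
t 29.30 pos [675.5  25.1 159.3] rot [-179.9   -0.    84.2] F [ 0.6 -0.3 -3.1] T [-0.03 -0.15  0.02] w 20.2
[ 51 118  30  25 523] z28 [509.6 101.7] z41 [517.  101.5] z65 [531.  101.2]
[273 119  25  25 401] z28 [684.7  83.2] z41 [684.6  83.8] z65 [684.4  85. ]
[ 380  170   28   85 1505] z28 [771.    6.9] z41 [767.2  10.8] z65 [760.   18.2]
[277 193  11   7  35] z28 [676.4  30.1] z41 [676.6  33. ] z65 [677.1  38.5]
[ 63 194  28  23 491] z28 [502.7  39.5] z41 [510.4  42. ] z65 [524.9  46.7]
[118 363   5   6  12] z28 [ 506.5 -119.5] z41 [ 514.1 -110.2] z65 [528.3 -92.6]
```

View pics/w10.png

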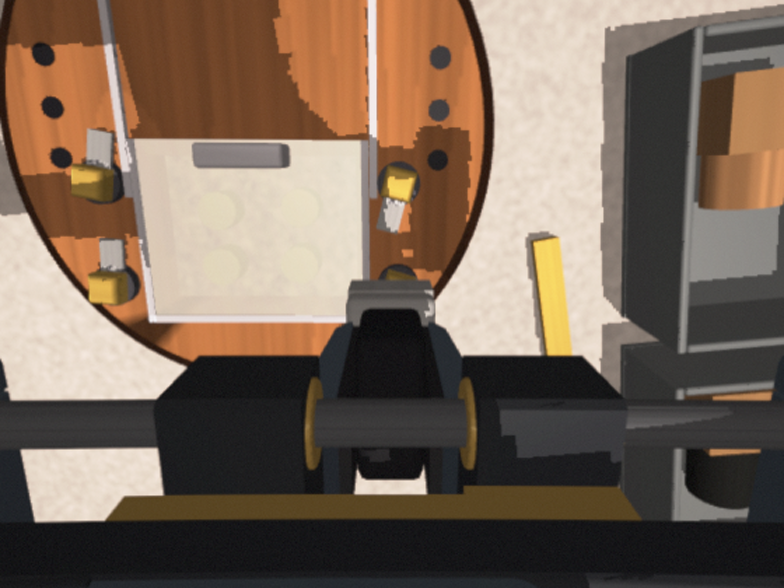

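The view shows the cover home with four weights visible through it. Screw a's head is at (400,184) and the key hangs over b. I'll check each tongue's starting angle.

```bash
python3 -c "
from h import *
c=cam('wrist');c8=cam('top')
im=np.load('pics/w10.npy')[80:180,30:330].astype(float)
out=[]
for (x0,y0) in [(252,105),(45,85),(52,160)]:
  p=np.load('pics/w10.npy')[y0:y0+65,x0:x0+65]; out.append(cv2.resize(p,(390,390),interpolation=cv2.INTER_CUBIC)[:, :260+130])
cv2.imwrite('pics/w10b.png',cv2.resize(np.hstack(out)[...,::-1],(798,266)))
cv2.imwrite('pics/w10b.png',np.vstack([np.hstack(out[:2])[...,::-1]])[:,:780])
"
```

```text
(no output)
```

View pics/w10b.png

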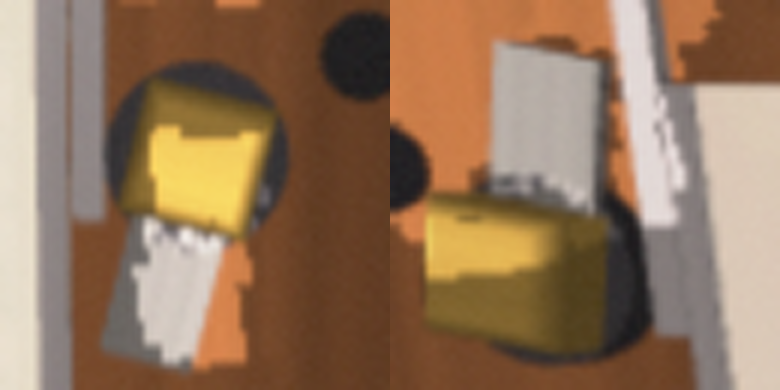

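The crop shows screw a's head and tongue already turned about 15° clockwise, and c's only a few degrees. I'll work out the metric angles.

```bash
python3 -c "
from h import *
c=cam('wrist')
A=lambda u:np.array(u)/6+[252,105]-.4
Cc=lambda u:(np.array(u)-[390,0])/6+[45,85]-.4
def ang(p,ref):
  d=p[1]-p[0]; return round((ref-np.degrees(np.arctan2(d[1],d[0]))+180)%360-180,1)
for e in ([[130,230],[100,350]],[[225,240],[190,370]]): print('a',ang(plane(c,A(e),51)[:,:2],-96))
for e in ([[155,80],[122,205]],[[275,115],[243,238]]): print('a head',ang(plane(c,A(e),61.5)[:,:2],-96))
print('a ctr',plane(c,A([[199,160]]),61.5))
for e in ([[490,180],[495,42]],[[600,200],[605,60]]): print('c',ang(plane(c,Cc(e),51)[:,:2],84))
st(); print(state()['qpos'].round(1))
g=np.load('pics/w8.npy')
"
```

```text
a 14.3
a 14.7
a head 15.1
a head 14.1
a ctr [[684.45306973  84.84291168  61.5       ]]
c 11.1
c 10.3
t 29.30 pos [675.5  25.1 159.3] rot [-179.9   -0.    84.2] F [ 0.6 -0.3 -3.1] T [-0.03 -0.15  0.02] w 20.2
[ 1.1 29.5 79.7  0.  71.   7. ]
```

```bash
python3 -c "
from h import *
go(683.9,84,131,69.5)"
```

```text
dx 0.0594 dy 0.0024 dz 0.0283 yaw 14.7
```

```bash
python3 -m creep '[{"dx":0.03,"dy":0.002,"dz":0,"yaw":7.5,"hand":0.01},{"dx":0.0594,"dy":0.0024,"dz":0.01,"yaw":14.7,"hand":0.01},{"dx":0.0594,"dy":0.0024,"dz":0.0283,"yaw":14.7,"hand":0.01},{"dx":0.0594,"dy":0.0024,"dz":0.0283,"yaw":14.7,"hand":0.01},{"dx":0.0594,"dy":0.0024,"dz":0.0283,"yaw":14.7,"hand":0.01},{"dx":0.0594,"dy":0.0024,"dz":0.0283,"yaw":14.7,"hand":0.01}]'; python3 -c "
from h import *
st();go(683.9,84,131,69.5)
c,im=snap('wrist','w11',crop=(180,100,380,250),s=3.5)"
```

```text
time_s: 29.9
ee_pos: [685.4, 82.8, 133.3]
ee_rot: [179.9, -0.0, 69.4]
force: [-0.3, -0.0, -3.4]
gripper_width: 19.7
t 29.90 pos [685.4  82.8 133.3] rot [179.9  -0.   69.4] F [-0.3 -0.  -3.4] T [ 0.03 -0.11  0.01] w 19.7
dx 0.0006 dy -0.0019 dz 0.0023 yaw -0.1
```

View pics/w11.png

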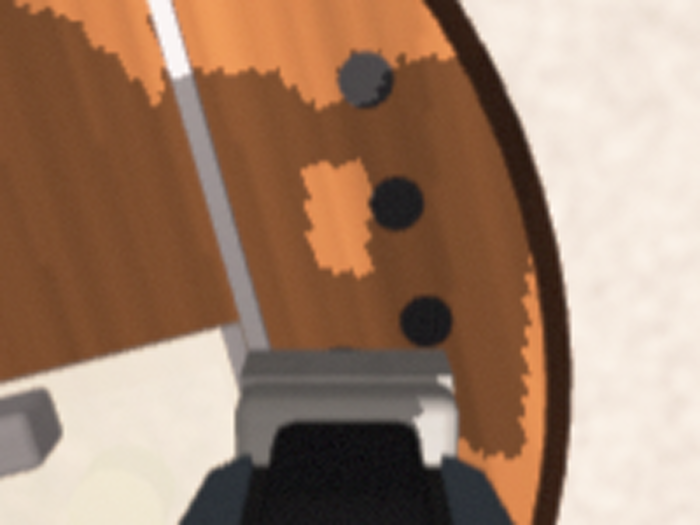

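The socket's far edge is at (250-452, 350) and the screw's collar just shows at (342,350). That agrees with the computed 1.9 mm correction.

```bash
python3 -m creep '[{"dx":0.0006,"dy":-0.0018,"dz":0.004,"yaw":0,"hand":0.01},{"dx":0.0006,"dy":-0.0018,"dz":0.008,"yaw":0,"hand":0.01},{"dx":0.0006,"dy":-0.0018,"dz":0.01,"yaw":0,"hand":0.01},{"dx":0.0006,"dy":-0.0018,"dz":0.012,"yaw":0,"hand":0.01},{"dx":0.0006,"dy":-0.0018,"dz":0.012,"yaw":0,"hand":0.01}]'
python3 -c "
from h import *
st()"
python3 -m creep '[{"dx":0,"dy":0,"dz":0.002,"yaw":0,"hand":0.01},{"dx":0,"dy":0,"dz":0.004,"yaw":0,"hand":0.01},{"dx":0,"dy":0,"dz":0.004,"yaw":0,"hand":0.01}]'
python3 -c "
from h import *
st()"
```

```text
time_s: 30.45
ee_pos: [683.5, 83.9, 119.7]
ee_rot: [-180.0, 0.0, 69.4]
force: [-0.7, -0.2, -3.2]
gripper_width: 19.9
t 30.45 pos [683.5  83.9 119.7] rot [-180.     0.    69.4] F [-0.7 -0.2 -3.2] T [-0.01 -0.05 -0.03] w 19.9
time_s: 30.75
ee_pos: [683.9, 84.0, 115.9]
ee_rot: [180.0, 0.0, 69.4]
force: [0.5, -0.3, -3.0]
gripper_width: 19.9
t 30.75 pos [683.9  84.  115.9] rot [180.    0.   69.4] F [ 0.5 -0.3 -3. ] T [-0.   -0.21  0.01] w 19.9
```

```bash
python3 -m creep '[{"dx":0,"dy":0,"dz":0.002,"yaw":0,"hand":0.01},{"dx":0,"dy":0,"dz":0.004,"yaw":0,"hand":0.01},{"dx":0,"dy":0,"dz":0.004,"yaw":0,"hand":0.01}]' && python3 -m creep '[{"dx":0,"dy":0,"dz":0,"yaw":8,"hand":0.01},{"dx":0,"dy":0,"dz":0,"yaw":16,"hand":0.01},{"dx":0,"dy":0,"dz":0,"yaw":24,"hand":0.01},{"dx":0,"dy":0,"dz":0,"yaw":32,"hand":0.01},{"dx":0,"dy":0,"dz":0,"yaw":40,"hand":0.01},{"dx":0,"dy":0,"dz":0,"yaw":48,"hand":0.01},{"dx":0,"dy":0,"dz":0,"yaw":56,"hand":0.01},{"dx":0,"dy":0,"dz":0,"yaw":64,"hand":0.01},{"dx":0,"dy":0,"dz":0,"yaw":70,"hand":0.01}]'
python3 -c "
from h import *
st()"
python3 -m creep '[{"dx":0,"dy":0,"dz":0,"yaw":3,"hand":0.01},{"dx":0,"dy":0,"dz":0,"yaw":6,"hand":0.01},{"dx":0,"dy":0,"dz":0,"yaw":8,"hand":0.01},{"dx":0,"dy":0,"dz":0,"yaw":8,"hand":0.01}]'
python3 -c "
from h import *
st()"
```

```text
time_s: 31.05
ee_pos: [683.9, 83.9, 111.9]
ee_rot: [180.0, 0.0, 69.4]
force: [0.3, -0.6, -4.1]
gripper_width: 19.8
time_s: 31.95
ee_pos: [683.9, 84.2, 112.2]
ee_rot: [-180.0, -0.0, -0.9]
force: [1.4, 0.8, -3.0]
gripper_width: 20.0
t 31.95 pos [683.9  84.2 112.2] rot [-180.    -0.    -0.9] F [ 1.4  0.8 -3. ] T [ 0.08 -0.21  0.09] w 20.0
time_s: 32.35
ee_pos: [683.9, 84.4, 112.2]
ee_rot: [-180.0, -0.0, -8.6]
force: [1.1, 1.3, -4.1]
gripper_width: 19.6
t 32.35 pos [683.9  84.4 112.2] rot [-180.    -0.    -8.6] F [ 1.1  1.3 -4.1] T [ 0.23 -0.26  0.04] w 19.6
```

```bash
for i in 1 2 3; do python3 -m creep '[{"dx":0,"dy":0,"dz":0,"yaw":1.5,"hand":0.01},{"dx":0,"dy":0,"dz":0,"yaw":3,"hand":0.01},{"dx":0,"dy":0,"dz":0,"yaw":3,"hand":0.01}]' >/dev/null
python3 -c "
from h import *
st()"; done
```

```text
t 32.65 pos [683.9  84.4 112.2] rot [-180.    -0.   -11.6] F [ 1.6  1.7 -4.2] T [ 0.45 -0.37  0.03] w 19.9
t 32.95 pos [683.9  84.4 112.2] rot [-180.    -0.   -14.6] F [ 1.9  1.6 -4.5] T [ 0.74 -0.51  0.05] w 20.1
t 33.25 pos [683.9  84.4 112.2] rot [-180.    -0.   -17.6] F [ 2.6  3.9 -4.7] T [ 1.01 -0.62  0.06] w 19.8
```

```bash
python3 -m creep '[{"dx":0,"dy":0,"dz":0,"yaw":-4,"hand":0.01},{"dx":0,"dy":0,"dz":0,"yaw":-8,"hand":0.01},{"dx":0,"dy":0,"dz":0,"yaw":-9,"hand":0.01},{"dx":0,"dy":0,"dz":0,"yaw":-9,"hand":0.01}]'
python3 -c "
from h import *
st()"
python3 -m creep '[{"dx":0,"dy":0,"dz":-0.005,"yaw":0,"hand":0.01},{"dx":0,"dy":0,"dz":-0.012,"yaw":0,"hand":0.01},{"dx":0,"dy":0,"dz":-0.02,"yaw":0,"hand":0.01},{"dx":0,"dy":0,"dz":-0.045,"yaw":0,"hand":0.01},{"dx":0,"dy":0,"dz":-0.045,"yaw":0,"hand":0.01}]'
python3 -c "
from h import *
st();go(676,14,160,84)"
```

```text
time_s: 33.65
ee_pos: [683.3, 83.6, 112.2]
ee_rot: [179.9, 0.0, -8.6]
force: [0.8, 1.3, -2.2]
gripper_width: 19.9
t 33.65 pos [683.3  83.6 112.2] rot [179.9   0.   -8.6] F [ 0.8  1.3 -2.2] T [ 0.38 -0.12  0.  ] w 19.9
time_s: 34.15
ee_pos: [685.8, 83.8, 161.5]
ee_rot: [-179.9, -0.4, -8.6]
force: [2.3, 0.3, -2.4]
gripper_width: 19.9
t 34.15 pos [685.8  83.8 161.5] rot [-179.9   -0.4   -8.6] F [ 2.3  0.3 -2.4] T [ 0.06 -0.01 -0.  ] w 19.9
dx 0.0008 dy 0.0705 dz 0.0015 yaw -92.6
```

```bash
python3 -m creep '[{"dx":0.004,"dy":0.04,"dz":0,"yaw":-8.5,"hand":0.01},{"dx":0.004,"dy":0.08,"dz":0,"yaw":-17,"hand":0.01},{"dx":0.004,"dy":0.115,"dz":0,"yaw":-25.5,"hand":0.01},{"dx":0.004,"dy":0.115,"dz":0,"yaw":-34,"hand":0.01},{"dx":0.004,"dy":0.115,"dz":0,"yaw":-42.5,"hand":0.01},{"dx":0.004,"dy":0.115,"dz":0,"yaw":-51,"hand":0.01},{"dx":0.004,"dy":0.115,"dz":0,"yaw":-59.5,"hand":0.01},{"dx":0.004,"dy":0.115,"dz":0,"yaw":-68,"hand":0.01},{"dx":0.004,"dy":0.115,"dz":0,"yaw":-76.5,"hand":0.01},{"dx":0.004,"dy":0.115,"dz":0,"yaw":-85,"hand":0.01}]' >/dev/null; python3 -m creep '[{"dx":0,"dy":0,"dz":0,"yaw":-7.6,"hand":0.01},{"dx":0,"dy":0,"dz":0,"yaw":-7.6,"hand":0.01},{"dx":0,"dy":0,"dz":0,"yaw":-7.6,"hand":0.01}]'
python3 -c "
from h import *
st();snap('wrist','w12',s=1.4);st()
im=np.load('pics/w12.npy'); cv2.imwrite('pics/w12b.png',cv2.resize(im[20:170,230:330,::-1],None,fx=4,fy=4,interpolation=cv2.INTER_CUBIC))"; python3 wt.py wrist w12|head -6
```

```text
time_s: 35.45
ee_pos: [670.1, -30.4, 156.8]
ee_rot: [-180.0, 0.0, 83.9]
force: [0.6, -0.2, -3.6]
gripper_width: 19.7
t 35.45 pos [670.1 -30.4 156.8] rot [-180.     0.    83.9] F [ 0.6 -0.2 -3.6] T [ 0.04 -0.12  0.01] w 19.7
t 35.50 pos [670.2 -30.4 156.9] rot [-180.     0.    83.9] F [-0.3  0.1 -2.9] T [-0.04 -0.09 -0.02] w 19.8
[ 31  32  33  30 588] z28 [510.2 107.9] z41 [517.4 105.1] z65 [531.1  99.7]
[271  34  24  27 545] z28 [684.7  89.6] z41 [684.4  87.5] z65 [683.7  83.7]
[ 384  103   35  147 2731] z28 [772.2 -17.3] z41 [768.1 -14.7] z65 [760.3  -9.8]
[271 119  25  26 391] z28 [678.5  27.3] z41 [678.4  27.9] z65 [678.3  29.2]
[ 47 120  31  25 453] z28 [504.2  45.6] z41 [511.7  45.4] z65 [525.8  45.2]
```

View pics/w12.png

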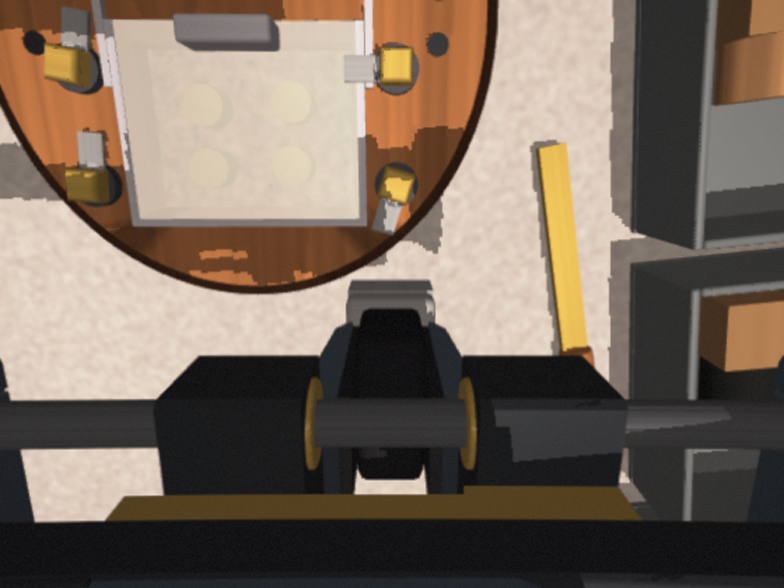

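Screw a's tongue now points over the cover at (355,68), and b's head is at (397,185). Next I'll measure angles from the grey tongue masks.

```bash
cat > ang.py <<'E'
import sys
from h import *
def brass(f,c,uv):
    im=np.load(f'pics/{f}.npy'); m=cv2.inRange(cv2.cvtColor(im,cv2.COLOR_RGB2HSV),(18,120,40),(34,255,255))
    k,l,s,ce=cv2.connectedComponentsWithStats(m); i=1+np.argmin(np.linalg.norm(ce[1:]-uv,axis=1))
    p=np.argwhere(l==i)[:,::-1].astype(float); P=plane(c,p,61.5)[:,:2].astype(np.float32)
    h=cv2.convexHull(P); r=cv2.minAreaRect(h); return ce[i].round(1),np.round(r[0],1),np.round(r[1],1),round((84-r[2])%90,1)
if __name__=='__main__':
    f=sys.argv[1]; c=cam('wrist'); 
    for a in sys.argv[2:]: print(brass(f,c,np.array(eval(a))/1.4))
E
python3 ang.py w12 "(397,185)" "(397,67)" "(90,187)" "(67,65)"; python3 -c "
from h import *
go(678.0-.28,29.2-.75,131,69.5)"
```

```text
(array([282.9, 131.7]), array([678.2,  29. ]), array([15.7, 15.9]), 17.2)
(array([282.8,  47. ]), array([683.8,  84.1]), array([15.9, 15.5]), 0.1)
(array([ 62., 132.]), array([523.2,  44.7]), array([16.4, 20.5]), 5.7)
(array([47.4, 45.9]), array([528.7, 100.2]), array([15.7, 21. ]), 11.0)
dx 0.0593 dy 0.0012 dz 0.0259 yaw 14.4
```

```bash
python3 -m creep '[{"dx":0.03,"dy":0.001,"dz":0,"yaw":8.2,"hand":0.01},{"dx":0.0593,"dy":0.0013,"dz":0.01,"yaw":16.4,"hand":0.01},{"dx":0.0593,"dy":0.0013,"dz":0.0259,"yaw":16.4,"hand":0.01},{"dx":0.0593,"dy":0.0013,"dz":0.0259,"yaw":16.4,"hand":0.01},{"dx":0.0593,"dy":0.0013,"dz":0.0259,"yaw":16.4,"hand":0.01},{"dx":0.0593,"dy":0.0013,"dz":0.0259,"yaw":16.4,"hand":0.01},{"dx":0.0593,"dy":0.0013,"dz":0.0259,"yaw":16.4,"hand":0.01},{"dx":0.0593,"dy":0.0013,"dz":0.0259,"yaw":16.4,"hand":0.01}]'; python3 -c "
from h import *
st();go(677.9,28.3,119.5,67.5)"
```

```text
time_s: 36.3
ee_pos: [678.3, 28.1, 132.0]
ee_rot: [179.9, -0.0, 67.6]
force: [0.6, -0.6, -2.5]
gripper_width: 19.7
t 36.30 pos [678.3  28.1 132. ] rot [179.9  -0.   67.6] F [ 0.6 -0.6 -2.5] T [-0.02 -0.07  0.1 ] w 19.7
dx 0.0001 dy -0.0004 dz 0.0125 yaw 0.1
```

```bash
python3 -m creep '[{"dx":0,"dy":-0.0004,"dz":0.004,"yaw":0,"hand":0.01},{"dx":0,"dy":-0.0004,"dz":0.008,"yaw":0,"hand":0.01},{"dx":0,"dy":-0.0004,"dz":0.01,"yaw":0,"hand":0.01},{"dx":0,"dy":-0.0004,"dz":0.013,"yaw":0,"hand":0.01},{"dx":0,"dy":-0.0004,"dz":0.013,"yaw":0,"hand":0.01}]'
python3 -c "
from h import *
st()"
python3 -m creep '[{"dx":0,"dy":0,"dz":0.002,"yaw":0,"hand":0.01},{"dx":0,"dy":0,"dz":0.004,"yaw":0,"hand":0.01},{"dx":0,"dy":0,"dz":0.004,"yaw":0,"hand":0.01}]'
python3 -c "
from h import *
st()"
```

```text
time_s: 36.8
ee_pos: [678.1, 28.5, 117.9]
ee_rot: [179.9, 0.0, 67.6]
force: [1.2, -0.5, -3.9]
gripper_width: 19.8
t 36.80 pos [678.1  28.5 117.9] rot [179.9   0.   67.6] F [ 1.2 -0.5 -3.9] T [-0.2  -0.46  0.02] w 19.8
time_s: 37.1
ee_pos: [678.1, 28.6, 114.1]
ee_rot: [179.9, -0.0, 67.6]
force: [2.7, -1.4, -4.5]
gripper_width: 19.7
t 37.10 pos [678.1  28.6 114.1] rot [179.9  -0.   67.6] F [ 2.7 -1.4 -4.5] T [-0.21 -0.74 -0.03] w 19.7
```

```bash
python3 -m creep '[{"dx":0,"dy":0.0007,"dz":0.001,"yaw":0,"hand":0.01},{"dx":0,"dy":0.0007,"dz":0.002,"yaw":0,"hand":0.01},{"dx":0,"dy":0.0007,"dz":0.002,"yaw":8,"hand":0.01},{"dx":0,"dy":0.0007,"dz":0.002,"yaw":16,"hand":0.01},{"dx":0,"dy":0.0007,"dz":0.002,"yaw":24,"hand":0.01},{"dx":0,"dy":0.0007,"dz":0.002,"yaw":32,"hand":0.01},{"dx":0,"dy":0.0007,"dz":0.002,"yaw":40,"hand":0.01},{"dx":0,"dy":0.0007,"dz":0.002,"yaw":48,"hand":0.01},{"dx":0,"dy":0.0007,"dz":0.002,"yaw":56,"hand":0.01},{"dx":0,"dy":0.0007,"dz":0.002,"yaw":64,"hand":0.01}]'
python3 -c "
from h import *
st()"
python3 -m creep '[{"dx":0,"dy":0,"dz":0,"yaw":6,"hand":0.01},{"dx":0,"dy":0,"dz":0,"yaw":12,"hand":0.01},{"dx":0,"dy":0,"dz":0,"yaw":14,"hand":0.01},{"dx":0,"dy":0,"dz":0,"yaw":14,"hand":0.01}]'
python3 -c "
from h import *
st()"
python3 -m creep '[{"dx":0,"dy":0,"dz":0,"yaw":2,"hand":0.01},{"dx":0,"dy":0,"dz":0,"yaw":4,"hand":0.01},{"dx":0,"dy":0,"dz":0,"yaw":4,"hand":0.01}]'
python3 -c "
from h import *
st()"
```

```text
time_s: 38.1
ee_pos: [678.1, 28.5, 112.1]
ee_rot: [180.0, 0.0, 3.3]
force: [1.4, -0.9, -2.7]
gripper_width: 19.6
t 38.10 pos [678.1  28.5 112.1] rot [180.    0.    3.3] F [ 1.4 -0.9 -2.7] T [ 0.04 -0.31  0.06] w 19.6
time_s: 38.5
ee_pos: [678.2, 28.7, 112.1]
ee_rot: [-180.0, 0.0, -10.4]
force: [1.4, -0.2, -3.4]
gripper_width: 19.7
t 38.50 pos [678.2  28.7 112.1] rot [-180.     0.   -10.4] F [ 1.4 -0.2 -3.4] T [ 0.16 -0.33  0.07] w 19.7
time_s: 38.8
ee_pos: [678.2, 28.8, 112.1]
ee_rot: [-180.0, 0.0, -14.3]
force: [1.5, 0.9, -3.6]
gripper_width: 19.8
t 38.80 pos [678.2  28.8 112.1] rot [-180.     0.   -14.3] F [ 1.5  0.9 -3.6] T [ 0.28 -0.4   0.08] w 19.8
```

```bash
python3 -m creep '[{"dx":0,"dy":0,"dz":0,"yaw":2,"hand":0.01},{"dx":0,"dy":0,"dz":0,"yaw":4,"hand":0.01},{"dx":0,"dy":0,"dz":0,"yaw":4,"hand":0.01},{"dx":0,"dy":0,"dz":0,"yaw":0,"hand":0.01},{"dx":0,"dy":0,"dz":0,"yaw":-5,"hand":0.01},{"dx":0,"dy":0,"dz":0,"yaw":-5.5,"hand":0.01},{"dx":0,"dy":0,"dz":0,"yaw":-5.5,"hand":0.01}]'
python3 -c "
from h import *
st()"
python3 -m creep '[{"dx":0,"dy":0,"dz":-0.005,"yaw":0,"hand":0.01},{"dx":0,"dy":0,"dz":-0.012,"yaw":0,"hand":0.01},{"dx":0,"dy":0,"dz":-0.02,"yaw":0,"hand":0.01},{"dx":0,"dy":0,"dz":-0.047,"yaw":0,"hand":0.01},{"dx":0,"dy":0,"dz":-0.047,"yaw":0,"hand":0.01}]'
python3 -m creep '[{"dx":-0.04,"dy":0.02,"dz":0,"yaw":-8.5,"hand":0.01},{"dx":-0.08,"dy":0.04,"dz":0,"yaw":-17,"hand":0.01},{"dx":-0.12,"dy":0.06,"dz":0,"yaw":-25.5,"hand":0.01},{"dx":-0.155,"dy":0.068,"dz":0,"yaw":-34,"hand":0.01},{"dx":-0.155,"dy":0.068,"dz":0,"yaw":-42.5,"hand":0.01},{"dx":-0.155,"dy":0.068,"dz":0,"yaw":-51,"hand":0.01},{"dx":-0.155,"dy":0.068,"dz":0,"yaw":-59.5,"hand":0.01},{"dx":-0.155,"dy":0.068,"dz":0,"yaw":-68,"hand":0.01},{"dx":-0.155,"dy":0.068,"dz":0,"yaw":-76.5,"hand":0.01},{"dx":-0.155,"dy":0.068,"dz":0,"yaw":-85,"hand":0.01}]' >/dev/null; python3 -m creep '[{"dx":0,"dy":0,"dz":0,"yaw":-7.6,"hand":0.01},{"dx":0,"dy":0,"dz":0,"yaw":-7.6,"hand":0.01},{"dx":0,"dy":0,"dz":0,"yaw":-7.6,"hand":0.01}]'
python3 -c "
from h import *
st();snap('wrist','w13',s=1.4);st()
from ang import brass
c=cam('wrist')
for P in [(526,100.5),(521,44.5),(678,29),(684,84)]:
  uv=proj(c,[[*P,61.5]])[0]; print(uv.round(0),brass('w13',c,uv))"
```

```text
time_s: 39.5
ee_pos: [677.6, 28.3, 112.0]
ee_rot: [180.0, 0.1, -8.9]
force: [0.4, -0.0, -4.2]
gripper_width: 19.8
t 39.50 pos [677.6  28.3 112. ] rot [ 1.8e+02  1.0e-01 -8.9e+00] F [ 0.4 -0.  -4.2] T [0.02 0.04 0.07] w 19.8
time_s: 40.0
ee_pos: [680.9, 28.5, 164.0]
ee_rot: [-179.9, -0.5, -8.9]
force: [0.5, -0.5, -1.4]
gripper_width: 19.7
time_s: 41.3
ee_pos: [514.4, -14.8, 159.1]
ee_rot: [180.0, 0.0, 83.6]
force: [-0.8, -0.0, -2.8]
gripper_width: 19.9
t 41.30 pos [514.4 -14.8 159.1] rot [180.    0.   83.6] F [-0.8 -0.  -2.8] T [-0.07 -0.1   0.04] w 19.9
t 41.35 pos [514.5 -14.8 159.2] rot [180.    0.   83.6] F [ 0.4  0.1 -3.1] T [-0.   -0.06 -0.03] w 19.8
[278.  47.] (array([279.2,  46.7]), array([526.5, 100.5]), array([16.5, 15.7]), 10.8)
[280. 132.] (array([279.9, 131. ]), array([521. ,  45.3]), array([15.8, 15.7]), 5.0)
[503. 128.] (array([499.9, 128.1]), array([676.3,  29. ]), array([15.9, 21. ]), 0.9)
[517.  43.] (array([513.3,  42.3]), array([681.9,  84.4]), array([16.7, 21.1]), 89.0)
```

View pics/w13.png

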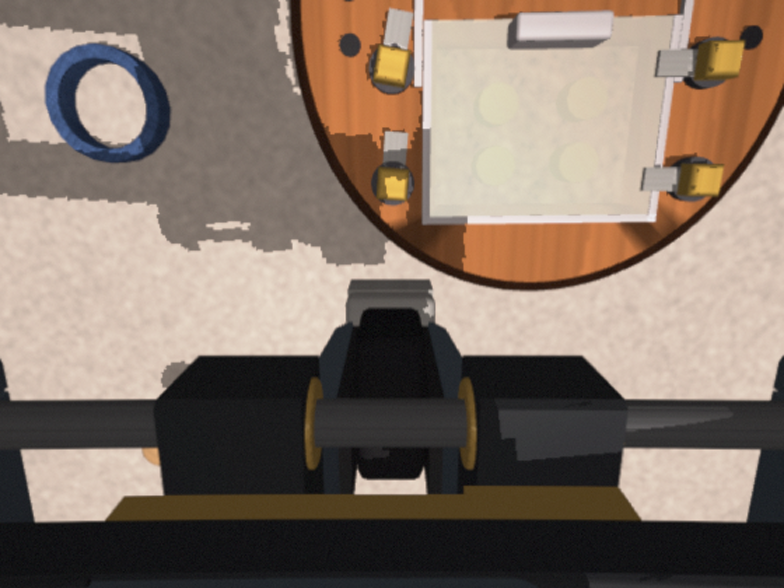

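Screws a and b have their tongues over the cover at (675,62) and (659,180). d is at (393,184) at about 5°, and c is at (391,65) at about 11°. On to d.

```bash
python3 -c "
from h import *
go(520.8,44.4,131,79)"
```

```text
dx 0.0596 dy -0.0003 dz 0.0282 yaw 4.6
```

```bash
python3 -m creep '[{"dx":0.03,"dy":0,"dz":0,"yaw":4.6,"hand":0.01},{"dx":0.0596,"dy":-0.0003,"dz":0.01,"yaw":4.6,"hand":0.01},{"dx":0.0596,"dy":-0.0003,"dz":0.0275,"yaw":4.6,"hand":0.01},{"dx":0.0596,"dy":-0.0003,"dz":0.0275,"yaw":4.6,"hand":0.01},{"dx":0.0596,"dy":-0.0003,"dz":0.0275,"yaw":4.6,"hand":0.01},{"dx":0.0596,"dy":-0.0003,"dz":0.0275,"yaw":4.6,"hand":0.01},{"dx":0.0596,"dy":-0.0003,"dz":0.0275,"yaw":4.6,"hand":0.01},{"dx":0.0596,"dy":-0.0003,"dz":0.0275,"yaw":4.6,"hand":0.01}]'; python3 -c "
from h import *
st();go(520.8,44.4,116,79)"
python3 -m creep '[{"dx":0,"dy":0,"dz":0.004,"yaw":0,"hand":0.01},{"dx":0,"dy":0,"dz":0.008,"yaw":0,"hand":0.01},{"dx":0,"dy":0,"dz":0.012,"yaw":0,"hand":0.01},{"dx":0,"dy":0,"dz":0.012,"yaw":0,"hand":0.01},{"dx":0,"dy":0,"dz":0.012,"yaw":0,"hand":0.01}]'
python3 -c "
from h import *
st()"
python3 -m creep '[{"dx":0,"dy":0,"dz":0.002,"yaw":0,"hand":0.01},{"dx":0,"dy":0,"dz":0.005,"yaw":0,"hand":0.01},{"dx":0,"dy":0,"dz":0.005,"yaw":0,"hand":0.01}]'
python3 -c "
from h import *
st();go(520.8,44.4,112,79)"
```

```text
time_s: 42.15
ee_pos: [521.2, 44.1, 132.4]
ee_rot: [179.9, -0.0, 79.1]
force: [-0.3, -1.0, -3.2]
gripper_width: 20.2
t 42.15 pos [521.2  44.1 132.4] rot [179.9  -0.   79.1] F [-0.3 -1.  -3.2] T [-0.02 -0.09  0.02] w 20.2
dx 0.0002 dy -0.0004 dz 0.0164 yaw 0.1
time_s: 42.65
ee_pos: [520.7, 44.5, 119.6]
ee_rot: [-180.0, 0.0, 79.1]
force: [0.1, -0.5, -2.5]
gripper_width: 19.9
t 42.65 pos [520.7  44.5 119.6] rot [-180.     0.    79.1] F [ 0.1 -0.5 -2.5] T [-0.05 -0.14  0.03] w 19.9
time_s: 42.95
ee_pos: [521.1, 44.4, 114.5]
ee_rot: [180.0, 0.0, 79.1]
force: [2.0, -0.1, -3.8]
gripper_width: 19.7
t 42.95 pos [521.1  44.4 114.5] rot [180.    0.   79.1] F [ 2.  -0.1 -3.8] T [-0.02 -0.41 -0.04] w 19.7
dx -0.0001 dy -0.0003 dz 0.0025 yaw 0.1
```

```bash
python3 -m creep '[{"dx":0,"dy":0.0004,"dz":0.0025,"yaw":4,"hand":0.01},{"dx":0,"dy":0.0004,"dz":0.0025,"yaw":12,"hand":0.01},{"dx":0,"dy":0.0004,"dz":0.0025,"yaw":20,"hand":0.01},{"dx":0,"dy":0.0004,"dz":0.0025,"yaw":28,"hand":0.01},{"dx":0,"dy":0.0004,"dz":0.0025,"yaw":36,"hand":0.01},{"dx":0,"dy":0.0004,"dz":0.0025,"yaw":44,"hand":0.01},{"dx":0,"dy":0.0004,"dz":0.0025,"yaw":52,"hand":0.01},{"dx":0,"dy":0.0004,"dz":0.0025,"yaw":60,"hand":0.01},{"dx":0,"dy":0.0004,"dz":0.0025,"yaw":68,"hand":0.01},{"dx":0,"dy":0.0004,"dz":0.0025,"yaw":75,"hand":0.01}]'
python3 -c "
from h import *
st()"
python3 -m creep '[{"dx":0,"dy":0,"dz":0,"yaw":6,"hand":0.01},{"dx":0,"dy":0,"dz":0,"yaw":12,"hand":0.01},{"dx":0,"dy":0,"dz":0,"yaw":17,"hand":0.01},{"dx":0,"dy":0,"dz":0,"yaw":17,"hand":0.01}]'
python3 -c "
from h import *
st()"
python3 -m creep '[{"dx":0,"dy":0,"dz":0,"yaw":2.5,"hand":0.01},{"dx":0,"dy":0,"dz":0,"yaw":4.5,"hand":0.01},{"dx":0,"dy":0,"dz":0,"yaw":4.5,"hand":0.01}]'
python3 -c "
from h import *
st()"
```

```text
time_s: 43.95
ee_pos: [520.7, 44.6, 112.1]
ee_rot: [-180.0, 0.1, 3.8]
force: [0.1, 0.4, -3.3]
gripper_width: 19.5
t 43.95 pos [520.7  44.6 112.1] rot [-1.8e+02  1.0e-01  3.8e+00] F [ 0.1  0.4 -3.3] T [0.18 0.06 0.04] w 19.5
time_s: 44.35
ee_pos: [520.8, 45.0, 112.1]
ee_rot: [-180.0, 0.1, -12.9]
force: [-0.2, 2.0, -3.3]
gripper_width: 20.0
t 44.35 pos [520.8  45.  112.1] rot [-1.80e+02  1.00e-01 -1.29e+01] F [-0.2  2.  -3.3] T [0.59 0.03 0.05] w 20.0
time_s: 44.65
ee_pos: [520.8, 45.0, 112.1]
ee_rot: [-179.9, 0.1, -17.3]
force: [-0.1, 2.8, -3.2]
gripper_width: 19.6
t 44.65 pos [520.8  45.  112.1] rot [-1.799e+02  1.000e-01 -1.730e+01] F [-0.1  2.8 -3.2] T [0.78 0.15 0.07] w 19.6
```

```bash
python3 -m creep '[{"dx":0,"dy":0,"dz":0,"yaw":-4,"hand":0.01},{"dx":0,"dy":0,"dz":0,"yaw":-8,"hand":0.01},{"dx":0,"dy":0,"dz":0,"yaw":-8.7,"hand":0.01},{"dx":0,"dy":0,"dz":0,"yaw":-8.7,"hand":0.01}]'
python3 -m creep '[{"dx":0,"dy":0,"dz":-0.005,"yaw":0,"hand":0.01},{"dx":0,"dy":0,"dz":-0.012,"yaw":0,"hand":0.01},{"dx":0,"dy":0,"dz":-0.02,"yaw":0,"hand":0.01},{"dx":0,"dy":0,"dz":-0.032,"yaw":0,"hand":0.01},{"dx":0,"dy":0,"dz":-0.032,"yaw":0,"hand":0.01}]'
python3 -m creep '[{"dx":-0.001,"dy":-0.02,"dz":0,"yaw":-8.2,"hand":0.01},{"dx":-0.002,"dy":-0.04,"dz":0,"yaw":-16.4,"hand":0.01},{"dx":-0.003,"dy":-0.055,"dz":0,"yaw":-24.6,"hand":0.01},{"dx":-0.003,"dy":-0.055,"dz":0,"yaw":-32.8,"hand":0.01},{"dx":-0.003,"dy":-0.055,"dz":0,"yaw":-41,"hand":0.01},{"dx":-0.003,"dy":-0.055,"dz":0,"yaw":-49.2,"hand":0.01},{"dx":-0.003,"dy":-0.055,"dz":0,"yaw":-57.4,"hand":0.01},{"dx":-0.003,"dy":-0.055,"dz":0,"yaw":-65.6,"hand":0.01},{"dx":-0.003,"dy":-0.055,"dz":0,"yaw":-73.8,"hand":0.01},{"dx":-0.003,"dy":-0.055,"dz":0,"yaw":-81.9,"hand":0.01}]'
python3 -m creep '[{"dx":0,"dy":0,"dz":0.01,"yaw":0,"hand":0.01},{"dx":0,"dy":0,"dz":0.01,"yaw":0,"hand":0.01},{"dx":0,"dy":0,"dz":0.01,"yaw":0,"hand":0.01}]'
python3 -c "
from h import *
st();go(526.3,99.7,118,73.2)"
```

```text
time_s: 45.05
ee_pos: [521.1, 44.1, 112.2]
ee_rot: [180.0, 0.0, -8.7]
force: [-1.1, 0.4, -3.4]
gripper_width: 19.5
time_s: 45.55
ee_pos: [522.8, 44.5, 146.6]
ee_rot: [-179.9, -0.3, -8.7]
force: [1.0, -0.4, -3.3]
gripper_width: 19.5
time_s: 46.55
ee_pos: [526.5, 99.2, 144.3]
ee_rot: [180.0, 0.0, 73.6]
force: [0.4, -0.4, -2.9]
gripper_width: 20.1
time_s: 46.85
ee_pos: [526.1, 99.1, 133.7]
ee_rot: [-179.9, 0.0, 73.1]
force: [0.0, 0.4, -3.2]
gripper_width: 19.9
t 46.85 pos [526.1  99.1 133.7] rot [-179.9    0.    73.1] F [ 0.   0.4 -3.2] T [-0.07 -0.07 -0.02] w 19.9
dx 0.0006 dy 0.0000 dz 0.0157 yaw -0.1
```

```bash
python3 -m creep '[{"dx":0.0005,"dy":0.0002,"dz":0.005,"yaw":0,"hand":0.01},{"dx":0.0005,"dy":0.0002,"dz":0.01,"yaw":0,"hand":0.01},{"dx":0.0005,"dy":0.0002,"dz":0.014,"yaw":0,"hand":0.01},{"dx":0.0005,"dy":0.0002,"dz":0.014,"yaw":0,"hand":0.01},{"dx":0.0005,"dy":0.0002,"dz":0.014,"yaw":0,"hand":0.01}]'
python3 -c "
from h import *
st()"
python3 -m creep '[{"dx":0,"dy":0,"dz":0.002,"yaw":0,"hand":0.01},{"dx":0,"dy":0,"dz":0.005,"yaw":0,"hand":0.01},{"dx":0,"dy":0,"dz":0.005,"yaw":0,"hand":0.01}]'
python3 -c "
from h import *
st()"
```

```text
time_s: 47.35
ee_pos: [526.8, 99.6, 120.1]
ee_rot: [-180.0, 0.0, 73.2]
force: [-0.0, -0.1, -2.9]
gripper_width: 19.7
t 47.35 pos [526.8  99.6 120.1] rot [-180.     0.    73.2] F [-0.  -0.1 -2.9] T [ 0.01 -0.05 -0.01] w 19.7
time_s: 47.65
ee_pos: [526.8, 99.6, 114.9]
ee_rot: [-180.0, 0.0, 73.2]
force: [-0.1, 0.7, -3.8]
gripper_width: 20.0
t 47.65 pos [526.8  99.6 114.9] rot [-180.     0.    73.2] F [-0.1  0.7 -3.8] T [-0.03 -0.09  0.02] w 20.0
```

Engaged cleanly. Now turning c.

```bash
python3 -m creep '[{"dx":0,"dy":0,"dz":0.003,"yaw":0,"hand":0.01},{"dx":0,"dy":0,"dz":0.003,"yaw":8,"hand":0.01},{"dx":0,"dy":0,"dz":0.003,"yaw":16,"hand":0.01},{"dx":0,"dy":0,"dz":0.003,"yaw":24,"hand":0.01},{"dx":0,"dy":0,"dz":0.003,"yaw":32,"hand":0.01},{"dx":0,"dy":0,"dz":0.003,"yaw":40,"hand":0.01},{"dx":0,"dy":0,"dz":0.003,"yaw":48,"hand":0.01},{"dx":0,"dy":0,"dz":0.003,"yaw":56,"hand":0.01},{"dx":0,"dy":0,"dz":0.003,"yaw":64,"hand":0.01},{"dx":0,"dy":0,"dz":0.003,"yaw":70,"hand":0.01}]'
python3 -m creep '[{"dx":0,"dy":0,"dz":0,"yaw":6,"hand":0.01},{"dx":0,"dy":0,"dz":0,"yaw":12,"hand":0.01},{"dx":0,"dy":0,"dz":0,"yaw":16,"hand":0.01},{"dx":0,"dy":0,"dz":0,"yaw":16,"hand":0.01}]'
python3 -c "
from h import *
st()"
python3 -m creep '[{"dx":0,"dy":0,"dz":0,"yaw":2.5,"hand":0.01},{"dx":0,"dy":0,"dz":0,"yaw":5,"hand":0.01},{"dx":0,"dy":0,"dz":0,"yaw":5,"hand":0.01}]'
python3 -c "
from h import *
st()"
python3 -m creep '[{"dx":0,"dy":0,"dz":0,"yaw":-4,"hand":0.01},{"dx":0,"dy":0,"dz":0,"yaw":-8,"hand":0.01},{"dx":0,"dy":0,"dz":0,"yaw":-8.9,"hand":0.01},{"dx":0,"dy":0,"dz":0,"yaw":-8.9,"hand":0.01}]'
python3 -m creep '[{"dx":0,"dy":0,"dz":-0.005,"yaw":0,"hand":0.01},{"dx":0,"dy":0,"dz":-0.012,"yaw":0,"hand":0.01},{"dx":0,"dy":0,"dz":-0.02,"yaw":0,"hand":0.01},{"dx":0,"dy":0,"dz":-0.047,"yaw":0,"hand":0.01},{"dx":0,"dy":0,"dz":-0.047,"yaw":0,"hand":0.01}]'
python3 -c "
from h import *
st();go(514.5,-15,160,84)"
```

```text
time_s: 48.65
ee_pos: [526.5, 100.2, 112.0]
ee_rot: [-179.9, 0.0, 2.9]
force: [-0.8, 2.0, -4.4]
gripper_width: 20.0
time_s: 49.05
ee_pos: [526.5, 100.6, 112.0]
ee_rot: [-179.9, 0.1, -12.8]
force: [-0.8, 3.5, -4.1]
gripper_width: 19.4
t 49.05 pos [526.5 100.6 112. ] rot [-1.799e+02  1.000e-01 -1.280e+01] F [-0.8  3.5 -4.1] T [0.92 0.17 0.05] w 19.4
time_s: 49.35
ee_pos: [526.6, 100.6, 112.0]
ee_rot: [-179.9, 0.1, -17.7]
force: [-0.2, 5.1, -3.9]
gripper_width: 19.8
t 49.35 pos [526.6 100.6 112. ] rot [-1.799e+02  1.000e-01 -1.770e+01] F [-0.2  5.1 -3.9] T [1.2  0.18 0.03] w 19.8
time_s: 49.75
ee_pos: [527.1, 99.6, 112.3]
ee_rot: [-180.0, -0.0, -8.9]
force: [0.7, 2.4, -3.6]
gripper_width: 19.8
time_s: 50.25
ee_pos: [529.6, 99.7, 163.1]
ee_rot: [-179.9, -0.5, -8.9]
force: [1.6, 0.5, -2.9]
gripper_width: 19.8
t 50.25 pos [529.6  99.7 163.1] rot [-179.9   -0.5   -8.9] F [ 1.6  0.5 -2.9] T [ 0.05 -0.07  0.  ] w 19.8
dx 0.0028 dy 0.1156 dz 0.0031 yaw -92.9
```

```bash
python3 -m creep '[{"dx":0.03,"dy":0.04,"dz":0,"yaw":-8.5,"hand":0.01},{"dx":0.06,"dy":0.08,"dz":-0.005,"yaw":-17,"hand":0.01},{"dx":0.081,"dy":0.109,"dz":-0.015,"yaw":-25.5,"hand":0.01},{"dx":0.081,"dy":0.109,"dz":-0.015,"yaw":-34,"hand":0.01},{"dx":0.081,"dy":0.109,"dz":-0.015,"yaw":-42.5,"hand":0.01},{"dx":0.081,"dy":0.109,"dz":-0.015,"yaw":-51,"hand":0.01},{"dx":0.081,"dy":0.109,"dz":-0.015,"yaw":-59.5,"hand":0.01},{"dx":0.081,"dy":0.109,"dz":-0.015,"yaw":-68,"hand":0.01},{"dx":0.081,"dy":0.109,"dz":-0.015,"yaw":-76.5,"hand":0.01},{"dx":0.081,"dy":0.109,"dz":-0.015,"yaw":-85,"hand":0.01}]' >/dev/null; python3 -m creep '[{"dx":0,"dy":0,"dz":0,"yaw":-7.9,"hand":0.01},{"dx":0,"dy":0,"dz":0,"yaw":-7.9,"hand":0.01},{"dx":0,"dy":0,"dz":0,"yaw":-7.9,"hand":0.01}]'
python3 -c "
from h import *
st();snap('wrist','w14',s=1.4)
from ang import brass
c=cam('wrist')
for P in [(526,100.5),(521,44.5),(678,29),(684,84)]:
  uv=proj(c,[[*P,61.5]])[0]; print(uv.round(0),brass('w14',c,uv))
# key in grip: socket edges
"
```

```text
time_s: 51.55
ee_pos: [589.8, -20.7, 173.8]
ee_rot: [-180.0, 0.0, 83.8]
force: [-0.1, 0.2, -2.8]
gripper_width: 19.9
t 51.55 pos [589.8 -20.7 173.8] rot [-180.     0.    83.8] F [-0.1  0.2 -2.8] T [-0.04 -0.08  0.01] w 19.9
[173.  53.] (array([175.6,  53.3]), array([527.5, 100.2]), array([16.4, 17.6]), 89.8)
[181. 134.] (array([181.6, 132.6]), array([522. ,  45.5]), array([15.5, 17.8]), 90.0)
[389. 132.] (array([388.1, 131.7]), array([677.2,  29.4]), array([15.5, 17.9]), 0.4)
[396.  52.] (array([394.3,  51.9]), array([683. ,  84.7]), array([16.3, 18. ]), 0.6)
```

View pics/w14.png

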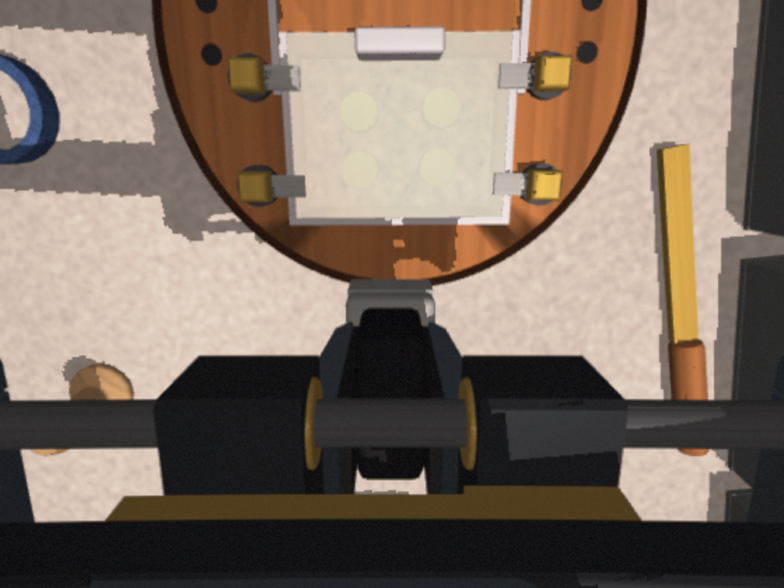

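All four tongues point over the cover ((282,76), (289,185), (514,75), (509,183)), and the four weights show through the closed cover. Now I'll return the key to the centre of its pad.

```bash
python3 -m creep '[{"dx":0.04,"dy":-0.023,"dz":0,"yaw":6,"hand":0.01},{"dx":0.08,"dy":-0.046,"dz":0,"yaw":12,"hand":0.01},{"dx":0.12,"dy":-0.069,"dz":0,"yaw":18,"hand":0.01},{"dx":0.16,"dy":-0.092,"dz":0,"yaw":24,"hand":0.01},{"dx":0.2,"dy":-0.115,"dz":0,"yaw":30,"hand":0.01},{"dx":0.24,"dy":-0.138,"dz":0,"yaw":36,"hand":0.01},{"dx":0.28,"dy":-0.161,"dz":0,"yaw":42,"hand":0.01},{"dx":0.324,"dy":-0.186,"dz":0,"yaw":48.8,"hand":0.01},{"dx":0.324,"dy":-0.186,"dz":0,"yaw":48.8,"hand":0.01},{"dx":0.324,"dy":-0.186,"dz":0,"yaw":48.8,"hand":0.01}]'
python3 -m creep '[{"dx":0,"dy":0,"dz":0.03,"yaw":0,"hand":0.01},{"dx":0,"dy":0,"dz":0.06,"yaw":0,"hand":0.01},{"dx":0,"dy":0,"dz":0.09,"yaw":0,"hand":0.01},{"dx":0,"dy":0,"dz":0.1,"yaw":0,"hand":0.01},{"dx":0,"dy":0,"dz":0.1,"yaw":0,"hand":0.01},{"dx":0,"dy":0,"dz":0.1,"yaw":0,"hand":0.01}]'
python3 -c "
from h import *
st();go(439.9,321.5,61,35)"
```

```text
time_s: 52.6
ee_pos: [438.6, 321.9, 174.1]
ee_rot: [180.0, 0.0, 35.3]
force: [0.4, -0.6, -2.9]
gripper_width: 19.7
time_s: 53.2
ee_pos: [440.4, 321.2, 75.4]
ee_rot: [180.0, -0.1, 35.1]
force: [0.7, 0.4, -3.5]
gripper_width: 19.6
t 53.20 pos [440.4 321.2  75.4] rot [ 1.80e+02 -1.00e-01  3.51e+01] F [ 0.7  0.4 -3.5] T [ 0.02 -0.08  0.03] w 19.6
dx -0.0003 dy -0.0006 dz 0.0144 yaw 0.1
```

```bash
python3 -m creep '[{"dx":0,"dy":0,"dz":0.008,"yaw":0,"hand":0.01},{"dx":0,"dy":0,"dz":0.011,"yaw":0,"hand":0.01},{"dx":0,"dy":0,"dz":0.013,"yaw":0,"hand":0.01},{"dx":0,"dy":0,"dz":0.013,"yaw":0,"hand":0.01},{"dx":0,"dy":0,"dz":0.013,"yaw":0,"hand":0.01}]'
python3 -m creep '[{"dx":0,"dy":0,"dz":0.001,"yaw":0,"hand":0.01},{"dx":0,"dy":0,"dz":0.0015,"yaw":0,"hand":0.01},{"dx":0,"dy":0,"dz":0.0015,"yaw":0,"hand":0.01}]'
```

```text
time_s: 53.7
ee_pos: [439.2, 321.3, 61.4]
ee_rot: [180.0, -0.0, 35.2]
force: [-0.3, -0.2, -2.9]
gripper_width: 19.6
time_s: 54.0
ee_pos: [439.4, 321.4, 60.4]
ee_rot: [-180.0, -0.1, 35.2]
force: [-0.9, -0.8, 2.7]
gripper_width: 19.7
```

```bash
python3 -m creep '[{"dx":0,"dy":0,"dz":0,"yaw":0,"hand":0.022},{"dx":0,"dy":0,"dz":0,"yaw":0,"hand":0.03},{"dx":0,"dy":0,"dz":0,"yaw":0,"hand":0.045},{"dx":0,"dy":0,"dz":0,"yaw":0,"hand":0.045},{"dx":0,"dy":0,"dz":-0.02,"yaw":0,"hand":0.045},{"dx":0,"dy":0,"dz":-0.05,"yaw":0,"hand":0.045},{"dx":0,"dy":0,"dz":-0.1,"yaw":0,"hand":0.045},{"dx":0,"dy":0,"dz":-0.14,"yaw":0,"hand":0.045},{"dx":-0.05,"dy":0,"dz":-0.14,"yaw":0,"hand":0.045},{"dx":-0.08,"dy":0,"dz":-0.14,"yaw":0,"hand":0.045}]'
python3 -m creep '[{"dx":-0.03,"dy":-0.03,"dz":0,"yaw":0,"hand":0.045},{"dx":-0.06,"dy":-0.06,"dz":0,"yaw":0,"hand":0.045},{"dx":-0.06,"dy":-0.06,"dz":0,"yaw":0,"hand":0.045},{"dx":-0.06,"dy":-0.06,"dz":0,"yaw":0,"hand":0.045}]'
python3 -c "
from h import *
st();snap('side','s9');c,im=snap('top','t9')
a=np.load('pics/side0.npy');b=np.load('pics/s9.npy')
w=np.load('pics/t9.npy')
A=cv2.resize(w[110:310,80:330],(500,400),interpolation=cv2.INTER_CUBIC);B=cv2.resize(b[80:290,150:350],(300,315),interpolation=cv2.INTER_CUBIC)
B=np.vstack([B,np.zeros((85,300,3),np.uint8)]);cv2.imwrite('pics/fin.png',np.hstack([A,B])[...,::-1])"
```

```text
time_s: 55.0
ee_pos: [372.6, 274.3, 201.0]
ee_rot: [180.0, -0.1, 35.2]
force: [0.3, -0.4, 0.2]
gripper_width: 45.2
time_s: 55.4
ee_pos: [290.0, 289.9, 200.1]
ee_rot: [180.0, -0.1, 35.3]
force: [0.1, 1.4, -0.3]
gripper_width: 45.0
t 55.40 pos [290.  289.9 200.1] rot [ 1.80e+02 -1.00e-01  3.53e+01] F [ 0.1  1.4 -0.3] T [ 0.04 -0.05  0.01] w 45.0
```

View pics/fin.png

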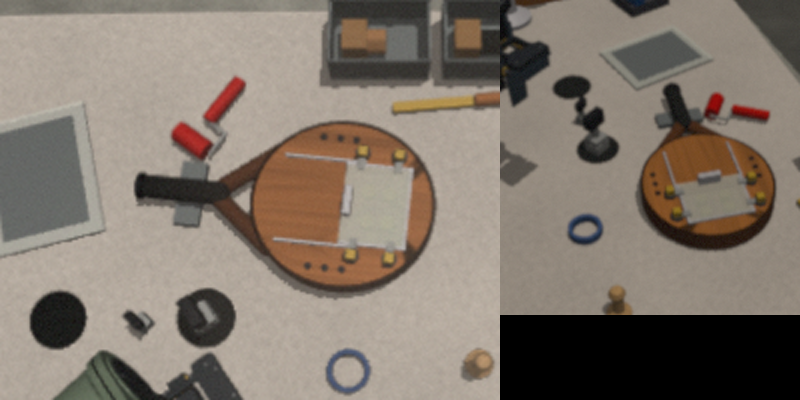

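The key stands on its pad at (205,315), the cover is home, all the tongues are over it, and the other things haven't moved. Last, I'll check that no weight is left in or near the tray, then hand in.

```bash
python3 wt.py top t9; python3 -c "
from h import *
print(workorder.job_done())"
```

```text
[277 159  40   7 143] z28 [771.3 -24.4] z41 [766.3 -23.8] z65 [756.9 -22.6]
[259 183   5   5  17] z28 [694.8  86.3] z41 [690.6  85.7] z65 [682.8  84.6]
[278 185   4   5  13] z28 [688.2  30. ] z41 [684.1  30. ] z65 [676.4  30.1]
[253 235   5   4  17] z28 [533.9 104.3] z41 [531.6 103.5] z65 [527.1 102.1]
[272 237   5   4  19] z28 [527.5  46.8] z41 [525.2  46.6] z65 [520.9  46.4]
the job is handed in; nothing more can be done
None
```

The job is done and handed in, at about 55 s on the robot's clock.

- **Weights:** all four from the tray stand side by side in the chamber. They showed through the closed cover in the last close view, and none is left in the tray or on the counter.
- **Cover:** I pushed it by the tab until the force rose to about 15 N with no further travel, so I take it as fully home.
- **Screws:** I turned a, b, d and c with the key, each until the key was well past where the stop should be. The pictures put the heads at about 90° (89.8–90.6°) and show every tongue over the cover. The stop is at 91.7°; I put the gap down to about 1–2° of error in the racket direction I assumed. The wrist's vertical torque showed no clear jump at the stops, only a sideways moment that built up to about 0.3–1.2 N m. So reaching the stops rests on the over-turning and the matching angles.
- **Key and the rest:** the key is upright on its pad, near the centre. I saw nothing else moved in the last views, and I noticed no weight being knocked aside during the run.

I viewed 17 pictures against the budget of 14, one more than the slack you allowed.

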